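# Load the charging locker and start it

## Robot

A 6-joint arm with a two-finger parallel gripper is mounted at the origin on the work surface. World frame = base frame: x ahead of the robot, y to its left, z up, the work surface at z = 0. Lengths are in mm, angles in rad, forces in N, time in s.
With the tool pointing down it reaches from about 350 to 975 mm from the base axis. Payload 7.1 kg.
Tool frame: the origin (TCP) lies at the very end of the fingers, on their centre line; the grasp point (between the pads) lies tcp_to_grasp behind it (tcp_to_grasp is the distance from the TCP to the grasp point, in mm); z points along the fingers, x is the direction in which the jaws open and shut, and the axes are right-handed (so a half turn about z gives the same grasp; the last joint's range is limited). The gripper opens to 88 mm and grips with 3 to 60 N. Pads are 20 mm wide; open, the fingers measure 115 mm over their backs; the gripper's body (75 mm by 178 mm) begins 61 mm behind the grasp point.
Start: joints at [-1.194, 0.423, 1.63, -0, 1.089, -0.019], TCP at [240.982, -576.656, 222.675] pointing down, gripper open.
Joint ranges: [-3, 3], [-0.9, 2.11], [0.09, 2.58], [-1.31, 4.45], [0.11, 2.69], [-2.54, 2.54]. Speed limits (rad/s): [2.39, 2.39, 3.01, 3.14, 3.14, 3.14].

## Interface

Orientations are given as a rotation vector (axis times angle).
In Python, from workcell import get_obs, get_image, close_job, recognise, mark_of, tcp_to_grasp gives the robot as it stands. The module is installed in compiled form; this text tells all that it offers.
- The arm moves only by the tool move_arm, never from a script. Its argument "motion" is a list of rows, each a list of 7 numbers: the shift along the world's x, y, z in mm, then the turn, a rotation vector about the world's x, y, z in rad, then the finger opening in mm, from 0 to 87.8. A call has 1 to 5 rows; each row is the pose to reach, as a shift and turn from the pose commanded when the call began; what a row does not reach only later rows make up. A row lasts 1/12 s, in which the tool goes at most 41.7 mm and 7.16 degrees, less where a joint would pass 70% of its speed; a pose out of reach is approached as far as the arm can. A call with a gripper value outside its range is refused whole. The fingers move at their own pace and stop on an object; the grip force is fixed at half the most. Time passes only in rows, so rows that repeat a pose let the fingers close. It gives the time, the measured TCP pose, the force and the opening at its end, in the units of the state.
- get_obs(): the state, without advancing time (a new reading comes with each control period).
- get_image(name): name is "scene" or "top"; returns a dict with "color" (480x640x3 uint8, red, green, blue), "mtx" (3x3 intrinsics, pixels), "camera_from_world" (4x4, takes a point from world to camera coordinates). Camera axes: x right, y up, looking along -z (the intrinsics and any distortion apply to the point x, -y, -z); pixel columns grow to the right and rows downward; lengths in mm; the calibration is good to about 2 mm. A picture is of the moment at which its call begins. There is no depth.
- close_job(): hands the job in, once; it reports no verdict.
Trained networks look in a picture, given as the dict that the camera call returned (one of the last four; its "shot" number tells which), for a name from the list of things; names that differ only in an ending like _2 or _b are one class to them, and where a whole thing is asked for, a point or a joint stands for the part that bears it (a point fixed in the world has none). Each returns a list of dicts, best first, with "p" (0 to 1); they miss things now and then, are a little off and sometimes report something else, mostly with a low value. They report only what shows in the picture. A call takes as long as a camera call. They do not tell look-alikes from the thing itself.
- recognise(picture, label): "bbox" ([centre column, centre row, width, height] in pixels, round what is visible of it).
- mark_of(picture, label): "location" ([row, column] in pixels: a listed point, or the origin of a listed thing).
The state is a dict: "t": time; "qpos": joint angles; "qvel": joint speeds; "joint_torque": joint torques, N m; "ee_pos": TCP position; "orientation": TCP orientation; "ft_force": force on the tool from outside, world axes, zero at the start; "moment": the same for the moment, N m; "width": finger opening in mm.
Only numpy, scipy, OpenCV 4.12 (cv2) and the standard library are available. Lean on these libraries where they do the work, as an engineer would, in place of code of your own. Each camera call takes 0.05 s, during which the arm holds its last target. There are 200 camera calls.

## Task

Put every power pack on the desk away in the charging locker: lift the gate's drop bar over its catch, swing the gate wide open, pull the tray fully out, lay the packs in it side by side (not stacked), push the tray fully home, and shut the gate so that the bar drops back behind its catch. Then start the charge, and only with the gate latched: on the console press the round key, then the square key, then the long key, one at a time and each right down, and never the small round stop key. Leave the mug, the stapler and the mouse where they are.

Things in the scene. Friction and masses are not known exactly. Their poses are not given: they have to be found in the camera images.
- locker: White box-like charging locker fixed to the desk, 250 mm wide (y), 230 deep (x), 74 high. Origin: centre of its underside; front faces its own -x (to the robot), left is +y. 10 mm side walls run the whole depth; the roof covers only from x -50 mm to the back, so the tray knob is open to above. On its right (y -125 to -225, x -105 to +5 mm) a console 66 mm high with four black keys on top.
- catch (a point): Top of the steel catch tooth (5 mm thick in x, 16 mm wide in y) in front of the console's left part, fixed at locker x -142, y -148 mm, 86 mm above the desk. In front of it a ramp of 48 degrees falls away towards the robot to 62 mm height; the bar lies behind it (locker +x side) when latched.
- gate (a joint): Angle of the clear, dark-framed front gate (235 mm long, 7 to 80 mm above the desk, 10 mm thick), rad: 0 shut, grows as its free (right) end swings out towards the robot, stop at 1.6. Stays where it is left (0.04 N m friction). Shut, it lies along the locker's y at locker x -115 mm, from the hinge at y +120 mm to y -115 mm.
- gate_hinge (a point): Point on the gate's vertical hinge axis, 75 mm above the desk (locker x -115, y +120 mm).
- bar (a joint): Angle of the latch bar, rad: 0 level (stop), grows as its free end rises, stop 0.6; falls by its weight (120 g). Round steel bar, 10 mm thick, 185 long, on the gate's outer (robot) side, axis 15 mm out from the gate's middle plane, 75 mm above the desk, pivoted 100 mm from the gate hinge. Clears the catch from 0.10 rad. Pushed shut with the bar down, it rides up the ramp and drops in.
- bar_knob (a point): Centre of the black ball knob (22 mm diameter) on a stem (8 mm thick) on top of the bar, 60 mm from the bar's pivot, 32 mm above the bar's axis (107 mm above the desk with the bar down), 160 mm from the gate hinge along the gate. Free from all sides above the bar; lifts the bar and leads the gate. It travels with gate and bar.
- tray (a joint): Travel of the tray, m: 0 fully home, 0.15 fully out towards the robot (locker -x). 1.2 N friction; stays where left.
- tray_floor (a point): Centre of the tray's inner floor; moves with the tray, axes as the locker's. Aluminium tray, inside 157 mm (x) by 197 mm (y), rim only 9 mm above its floor, floor 12 mm above the desk. Fully out, all of it lies in front of the roof; it holds four packs in two rows of two with their 70 mm length along y. The ceiling is 54 mm above the tray floor.
- tray_knob (a point): Centre of the tray's black ball knob (22 mm diameter) on an 8 mm upright stem 20 mm ahead of the tray's front, 58 mm above the desk; taken from above.
- key_round (a joint): Travel of the large round key (26 mm diameter), m: 0 up, 0.006 fully down; about 3.6 N to hold it down. Springs back.
- key_round_top (a point): Centre of the round key's top, 76 mm above the desk with the key up; front row (nearer the robot), left.
- key_square (a joint): Travel of the square key (24 by 24 mm), as key_round.
- key_square_top (a point): Centre of the square key's top; front row, right (44 mm to the right of the round key).
- key_bar (a joint): Travel of the long key (12 mm along x by 32 mm along y), as key_round.
- key_bar_top (a point): Centre of the long key's top; back row, left (42 mm behind the round key).
- key_small (a joint): Travel of the small round stop key (14 mm diameter), as key_round; not to be pressed.
- key_small_top (a point): Centre of the stop key's top; back row, right.
- pack0: Power pack, black box with a grey label on top, 40 (x) by 70 (y) by 30 (z) mm, 140 to 260 g, lying on the desk at the start. Origin at its centre. Two to four of the packs are there; all alike.
- pack1: Power pack, black box with a grey label on top, 40 (x) by 70 (y) by 30 (z) mm, 140 to 260 g, lying on the desk at the start. Origin at its centre. Two to four of the packs are there; all alike.
- pack2: Power pack, black box with a grey label on top, 40 (x) by 70 (y) by 30 (z) mm, 140 to 260 g, lying on the desk at the start. Origin at its centre. Two to four of the packs are there; all alike.
- pack3: Power pack, black box with a grey label on top, 40 (x) by 70 (y) by 30 (z) mm, 140 to 260 g, lying on the desk at the start. Origin at its centre. Two to four of the packs are there; all alike.
- mug: White mug, 80 mm diameter, 95 mm high, bystander. Origin: centre of its underside.
- stapler: Black stapler, 150 by 34 mm, 50 mm high, bystander. Origin: centre of its underside.
- mouse: Grey computer mouse, 100 by 58 by 32 mm, bystander. Origin: centre of its underside.
Not all that is in view belongs to the job. What is shaped like the pack3 but blue is not meant.

How it is judged (in metres and radians):
On the way, in this order (a step that is already met when the one before it is completed fails the run):
1. the bar is lifted clear of the catch while the gate is still shut (value of joint bar above 0.1 rad and value of joint gate below 0.06 rad), for 0.05 s.
2. the gate is swung wide open (value of joint gate above 1.2 rad), for 0.2 s.
3. the tray is pulled fully out (value of joint tray above 0.135 m), for 0.2 s.
4. all packs lie in the tray, not stacked, let go (x of pack0 in the frame of tray_floor between -0.08 and 0.08 m and y of pack0 in the frame of tray_floor between -0.1 and 0.1 m and z of pack0 in the frame of tray_floor between 0 and 0.028 m and x of pack1 in the frame of tray_floor between -0.08 and 0.08 m and y of pack1 in the frame of tray_floor between -0.1 and 0.1 m and z of pack1 in the frame of tray_floor between 0 and 0.028 m and x of pack2 in the frame of tray_floor between -0.08 and 0.08 m and y of pack2 in the frame of tray_floor between -0.1 and 0.1 m and z of pack2 in the frame of tray_floor between 0 and 0.028 m and x of pack3 in the frame of tray_floor between -0.08 and 0.08 m and y of pack3 in the frame of tray_floor between -0.1 and 0.1 m and z of pack3 in the frame of tray_floor between 0 and 0.028 m and contact force between the fingers and pack0 below 0.2 N and contact force between the fingers and pack1 below 0.2 N and contact force between the fingers and pack2 below 0.2 N and contact force between the fingers and pack3 below 0.2 N), for 0.2 s.
5. the tray is fully home with the packs in it (x of pack0 in the frame of tray_floor between -0.08 and 0.08 m and y of pack0 in the frame of tray_floor between -0.1 and 0.1 m and z of pack0 in the frame of tray_floor between 0 and 0.028 m and x of pack1 in the frame of tray_floor between -0.08 and 0.08 m and y of pack1 in the frame of tray_floor between -0.1 and 0.1 m and z of pack1 in the frame of tray_floor between 0 and 0.028 m and x of pack2 in the frame of tray_floor between -0.08 and 0.08 m and y of pack2 in the frame of tray_floor between -0.1 and 0.1 m and z of pack2 in the frame of tray_floor between 0 and 0.028 m and x of pack3 in the frame of tray_floor between -0.08 and 0.08 m and y of pack3 in the frame of tray_floor between -0.1 and 0.1 m and z of pack3 in the frame of tray_floor between 0 and 0.028 m and value of joint tray below 0.012 m), for 0.2 s.
6. the gate is shut and the bar has dropped back behind its catch (value of joint gate below 0.035 rad and value of joint bar below 0.04 rad and value of joint tray below 0.012 m), for 0.2 s.
7. the round key is pressed right down, no other key, gate latched (all of step 6 and value of joint key_round above 0.004 m and value of joint each of key_square, key_bar, key_small below 0.002 m), for 0.05 s.
8. the square key is pressed right down, no other key, gate latched (all of step 6 and value of joint key_square above 0.004 m and value of joint each of key_round, key_bar, key_small below 0.002 m), for 0.05 s.
9. the long key is pressed right down, no other key, gate latched (all of step 6 and value of joint key_bar above 0.004 m and value of joint each of key_round, key_square, key_small below 0.002 m), for 0.05 s.
At the end, for the whole second after the job is handed in: Every pack present has its centre over the tray floor and less than 28 mm above it, at rest; the tray is within 12 mm of home; the gate within 0.035 rad of shut and the bar within 0.04 rad of level behind its catch; all keys are up (within 2 mm) (all of step 6 and x of pack0 in the frame of tray_floor between -0.08 and 0.08 m and y of pack0 in the frame of tray_floor between -0.1 and 0.1 m and z of pack0 in the frame of tray_floor between 0 and 0.028 m and x of pack1 in the frame of tray_floor between -0.08 and 0.08 m and y of pack1 in the frame of tray_floor between -0.1 and 0.1 m and z of pack1 in the frame of tray_floor between 0 and 0.028 m and x of pack2 in the frame of tray_floor between -0.08 and 0.08 m and y of pack2 in the frame of tray_floor between -0.1 and 0.1 m and z of pack2 in the frame of tray_floor between 0 and 0.028 m and x of pack3 in the frame of tray_floor between -0.08 and 0.08 m and y of pack3 in the frame of tray_floor between -0.1 and 0.1 m and z of pack3 in the frame of tray_floor between 0 and 0.028 m and value of joint each of key_round, key_square, key_bar, key_small below 0.002 m and linear speed of each of pack0, pack1, pack2, pack3 below 0.02 m/s); the robot touches nothing.
It fails at once if the small stop key is pressed (value of joint key_small above 0.004 m).
It fails at once if a key is pressed while the gate is open (value of joint gate above 0.08 rad and value of joint any of key_round, key_square, key_bar above 0.004 m).
It fails at once if two keys are pressed at once (value of joint each of key_round, key_square above 0.004 m or value of joint each of key_round, key_bar above 0.004 m or value of joint each of key_square, key_bar above 0.004 m).
It fails at once if the mug, stapler or mouse is moved (distance of any of mug, stapler, mouse from where it was at the start of the episode above 0.03 m).
Of pack0, pack1, pack2, pack3 only 2 to 4 are there at a start; the rules pass over those that are not, and their reading is None.
At some moment in a run one of pack0, pack1, pack2, pack3 may be knocked a few centimetres aside while the robot is not near it.
Once in a run the grip may slacken for a moment while it holds something.
It also fails if it takes over 210 s, if anything falls off the work surface, if the arm or the gripper's body presses on something with over 40 N, if the wrist force passes 120 N, or if a joint passes its speed limit or range.

## Working session

There is one attempt and no reset: what is moved stays moved. The work goes in short steps, Python scripts to look and compute and a tool call to move; the robot and the scene stay as the last step left them, time stands still between calls to the robot, and variables do not carry over. Pictures are saved under pics/ and viewed, about 12 in all and at most 16, crops included, and the job is handed in when it is done.

Besides the shell and the picture viewer there is one more tool, called after "Call:" in YAML: its name, and indented under it one key for each argument. move_arm: Moves the arm, as the interface text tells. Its arguments: {"type":"object","properties":{"motion":{"type":"array"}},"required":["motion"]}

```bash
mkdir -p pics; cat > h.py <<'E'
import numpy as np, cv2
from workcell import *
def ray(im,rc,z):
    K=im["mtx"];T=im["camera_from_world"];T=np.array(T)
    d=np.linalg.inv(K)@np.array([rc[1],rc[0],1.]); d=np.array([d[0],-d[1],-d[2]])
    R=T[:3,:3];c=-R.T@T[:3,3];w=R.T@d
    return c+w*(z-c[2])/w[2]
def proj(im,p):
    T=np.array(im["camera_from_world"]);q=T[:3,:3]@np.array(p)+T[:3,3]
    u=im["mtx"]@np.array([q[0],-q[1],-q[2]]);return u[:2]/u[2]
def save(im,n,crop=None,s=1):
    c=im["color"][:,:,::-1]
    if crop:c=c[crop[0]:crop[1],crop[2]:crop[3]]
    cv2.imwrite("pics/"+n,cv2.resize(c,None,fx=s,fy=s))
E
python3 - <<'E'
from h import *
print(tcp_to_grasp if not callable(tcp_to_grasp) else tcp_to_grasp())
o=get_obs();print({k:np.round(v,3) for k,v in o.items()})
Z=dict(locker=0,catch=86,gate_hinge=75,bar_knob=107,tray_floor=12,tray_knob=58,key_round_top=76,key_square_top=76,key_bar_top=76,key_small_top=76,pack0=15,mug=0,stapler=0,mouse=0)
for n in("top","scene"):
    im=get_image(n);save(im,n+"0.png")
    T=np.array(im["camera_from_world"]);print(n,-T[:3,:3].T@T[:3,3],im["mtx"].tolist(), im.keys())
    for k,z in Z.items():
        for m in mark_of(im,k)[:6]:
            if m["p"]>.2: print(n,k,round(m["p"],2),np.round(m["location"]),np.round(ray(im,m["location"],z)))
E
```

```text
18.700000000000003
{'t': np.float64(0.0), 'qpos': array([-1.194,  0.424,  1.631,  0.   ,  1.089, -0.019]), 'qvel': array([ 0.002, -0.001, -0.001, -0.001,  0.   , -0.003]), 'joint_torque': array([-0.0000e+00, -5.4462e+01, -2.7367e+01,  6.4000e-02,  2.3000e-02,
       -0.0000e+00]), 'ee_pos': array([ 240.772, -576.147,  221.889]), 'orientation': array([-2.614e+00,  1.741e+00,  2.000e-03]), 'ft_force': array([-0.608,  0.068,  0.307]), 'moment': array([ 0.011, -0.001,  0.013]), 'width': np.float64(87.699)}
top [ 352.58085712   62.90782315 1060.46928861] [[480.28894780824163, 0.0, 319.29774339704477], [0.0, 480.28894780824163, 234.97638178356615], [0.0, 0.0, 1.0]] dict_keys(['color', 'mtx', 'camera_from_world', 'shot'])
top locker 0.86 [167. 324.] [699.  56.   0.]
top locker 0.68 [223. 393.] [ 569. -100.    0.]
top locker 0.56 [196. 397.] [ 631. -109.    0.]
top catch 0.67 [223. 394.] [552. -89.  86.]
top gate_hinge 0.73 [206. 267.] [587. 177.  75.]
top bar_knob 0.82 [209. 339.] [575.  25. 107.]
top tray_knob 0.81 [195. 324.] [617.  57.  58.]
top tray_knob 0.6 [198. 398.] [ 612. -103.   5
[... 1276 characters left out ...]
0.25 [327. 303.] [729.  64.  58.]
scene key_round_top 0.47 [255. 247.] [615. -94.  76.]
scene key_square_top 0.7 [253. 231.] [ 619. -130.   76.]
scene key_square_top 0.46 [327. 307.] [735.  73.  76.]
scene key_square_top 0.25 [227. 164.] [ 593. -298.   76.]
scene key_bar_top 0.65 [274. 239.] [661. -93.  76.]
scene key_small_top 0.53 [272. 218.] [ 669. -136.   76.]
scene pack0 0.9 [189. 181.] [ 437. -357.   15.]
scene pack0 0.67 [205. 252.] [ 438. -165.   15.]
scene pack0 0.64 [229. 165.] [ 561. -335.   15.]
scene mug 0.63 [280. 125.] [ 705. -361.    0.]
scene mug 0.44 [203. 251.] [ 421. -177.    0.]
scene stapler 0.89 [359. 484.] [673. 410.   0.]
scene mouse 0.56 [236. 517.] [351. 462.   0.]
```

View pics/top0.png

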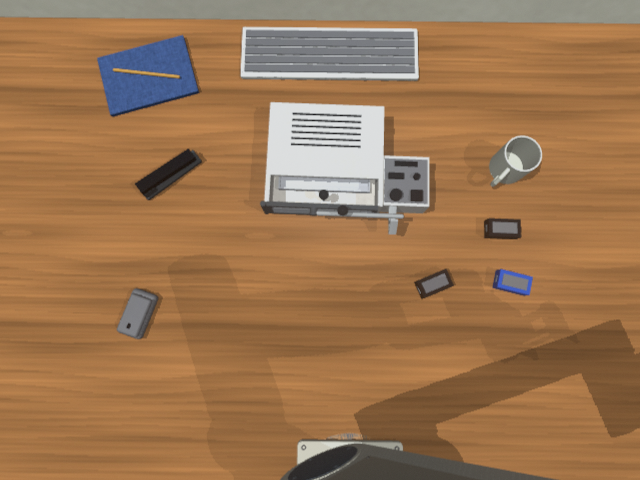

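View pics/scene0.png

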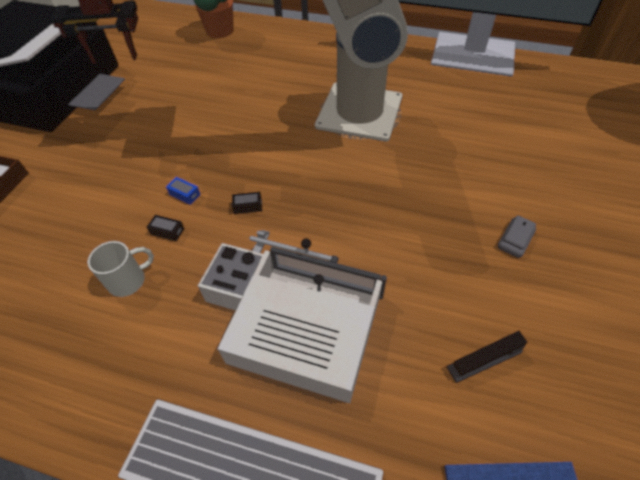

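Top view: two black packs at (434,284) and (502,228) px, and a blue decoy at (512,282). The gate is latched, with its knob at (342,210). The scene view agrees. Next I fit the locker pose and the pack angles.

```bash
python3 - <<'E'
from h import *
from scipy.optimize import least_squares
L=dict(catch=(-142,-148,86),gate_hinge=(-115,120,75),bar_knob=(-130,-40,107),locker=(0,0,0))
ims={n:get_image(n) for n in("top","scene")}
obs=[]
for n,im in ims.items():
    for k,p in L.items():
        m=mark_of(im,k)
        if m: obs.append((n,p,np.array(m[0]["location"])[::-1],k, .4 if k=='locker' else 1))
def W(x,p):
    c,s=np.cos(x[2]),np.sin(x[2]);return np.array([x[0]+c*p[0]-s*p[1],x[1]+s*p[0]+c*p[1],p[2]])
f=lambda x:np.concatenate([w*(proj(ims[n],W(x,p))-uv) for n,p,uv,k,w in obs])
r=least_squares(f,[700,60,0],loss="soft_l1",x_scale=[10,10,.1]);print(r.x);
for o,e in zip(obs,f(r.x).reshape(-1,2)):print(o[0],o[3],e.round(1))
for k,p in L.items():print(k,W(r.x,p).round(1))
for k in("tray_knob","key_round_top","key_square_top","key_bar_top","key_small_top"):
    for n,im in ims.items():
        for m in mark_of(im,k)[:1]:
            q=ray(im,m["location"],58 if k[0]=='t' else 76)-[r.x[0],r.x[1],0];c,s=np.cos(r.x[2]),np.sin(r.x[2])
            print(k,n,np.round([c*q[0]+s*q[1],-s*q[0]+c*q[1]]),round(m["p"],2))
im=ims["top"]
for rc in((284,434),(228,502)):
    y,x=rc;sub=im["color"][y-22:y+22,x-28:x+28].astype(int)
    hsv=sub.max(2)-sub.min(2); m=((hsv<40)).astype(np.uint8)
    m=cv2.morphologyEx(m,cv2.MORPH_OPEN,np.ones((3,3)))
    nb,lab,st,_=cv2.connectedComponentsWithStats(m);b=lab==lab[22,28]
    pts=np.argwhere(b)+[y-22,x-28];wp=np.array([ray(im,p,30)[:2] for p in pts],np.float32)
    print(rc,len(pts),cv2.minAreaRect(wp))
# zoomed locker in top
save(im,"z0.png",(90,310,250,540),2.7)
E
```

```text
[ 7.02521263e+02  5.48374950e+01 -4.25117054e-02]
top catch [ 0.8 -0.4]
top gate_hinge [-2.4  0.2]
top bar_knob [ 0.  -2.5]
top locker [ 0.5 -0.4]
scene catch [ 0.8 -1.8]
scene gate_hinge [-4.1 -0.7]
scene bar_knob [0.7 0.5]
scene locker [ 0.  -0.4]
catch [554.4 -87.   86. ]
gate_hinge [592.7 179.6  75. ]
bar_knob [570.9  20.4 107. ]
locker [702.5  54.8   0. ]
tray_knob top [-80.  -1.] 0.64
tray_knob scene [  38. -375.] 0.53
key_round_top top [ -85. -155.] 0.65
key_round_top scene [ -82. -147.] 0.6
key_square_top top [ -80. -199.] 0.52
key_square_top scene [ -81. -191.] 0.69
key_bar_top top [ -42. -154.] 0.47
key_bar_top scene [ -33. -151.] 0.65
key_small_top top [ -35. -196.] 0.37
key_small_top scene [ -28. -193.] 0.57
(284, 434) 635 ((433.0107727050781, -180.0869903564453), (38.469444274902344, 75.72798919677734), 23.07992935180664)
(228, 502) 688 ((554.3480224609375, -333.1207580566406), (42.234230041503906, 78.63253021240234), 0.7054235935211182)
```

View pics/z0.png

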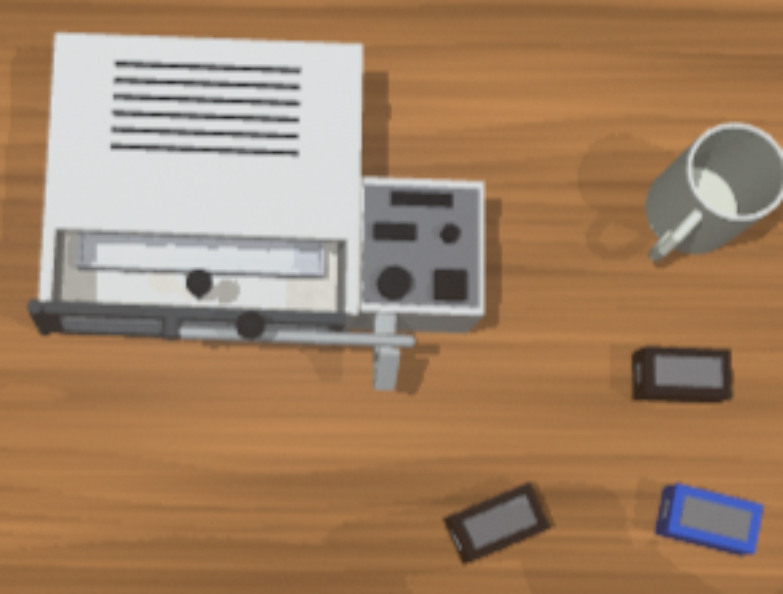

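The crop shows the bar knob at about (342,210) px in the top view. The keys are round (396,195), square (417,195), long (396,175) and small (416,176). The fit gives locker (702,55), yaw -0.043 and bar knob near (572,20). I move above the knob.

Call:
move_arm:
  motion:
    - [83, 149, -15, 0, 0, 0.283, 60]
    - [83, 149, -15, 0, 0, 0.283, 60]
    - [83, 149, -15, 0, 0, 0.283, 60]
    - [83, 149, -15, 0, 0, 0.283, 60]
    - [83, 149, -15, 0, 0, 0.283, 60]

```text
t: 2.92
ee_pos: [325.3, -422.2, 206.8]
orientation: [-2.834, 1.35, 0.004]
ft_force: [0.3, 0.2, -0.9]
width: 60.2
```

Call:
move_arm:
  motion:
    - [83, 149, -15, 0, 0, 0.283, 60]
    - [83, 149, -15, 0, 0, 0.283, 60]
    - [83, 149, -15, 0, 0, 0.283, 60]
    - [83, 149, -15, 0, 0, 0.283, 60]
    - [83, 149, -15, 0, 0, 0.283, 60]

```text
t: 3.33
ee_pos: [408.6, -274.2, 192.3]
orientation: [-2.997, 0.936, 0.001]
ft_force: [-0.3, 0.6, -0.2]
width: 59.9
```

Call:
move_arm:
  motion:
    - [83, 149, -15, 0, 0, 0.283, 60]
    - [83, 149, -15, 0, 0, 0.283, 60]
    - [83, 149, -15, 0, 0, 0.283, 60]
    - [83, 149, -15, 0, 0, 0.283, 60]
    - [83, 149, -15, 0, 0, 0.283, 60]

```text
t: 3.75
ee_pos: [492.6, -125.8, 177.6]
orientation: [-3.1, 0.504, -0.002]
ft_force: [0.7, -0.1, 0.4]
width: 60.0
```

Call:
move_arm:
  motion:
    - [83, 150, -17, 0, 0, 0.283, 60]
    - [83, 150, -17, 0, 0, 0.283, 60]
    - [83, 150, -17, 0, 0, 0.283, 60]
    - [83, 150, -17, 0, 0, 0.283, 60]
    - [83, 150, -17, 0, 0, 0.283, 60]

```text
t: 4.17
ee_pos: [576.1, 24.1, 160.5]
orientation: [-3.14, 0.063, -0.004]
ft_force: [-0.4, -0.4, -0.2]
width: 60.5
```

```bash
python3 - <<'E'
from h import *
o=get_obs();print(o["t"],o["ee_pos"].round(1),o["orientation"].round(3),o["ft_force"].round(1),o["width"],o["qpos"].round(2))
im=get_image("scene")
for m in mark_of(im,"bar_knob")[:3]:print(m["p"],m["location"],ray(im,m["location"],107).round(1))
print(proj(im,o["ee_pos"]))
save(im,"s1.png",(140,380,200,480),2.8)
E
```

```text
4.1667 [576.1  24.1 160.5] [-3.14   0.063 -0.004] [-0.4 -0.4 -0.2] 60.485397913985885 [0.02 0.43 1.79 0.   0.92 0.06]
0.85 [241.7, 303.2] [571.9  15.5 107. ]
[305.17345127 228.11527234]
```

View pics/s1.png

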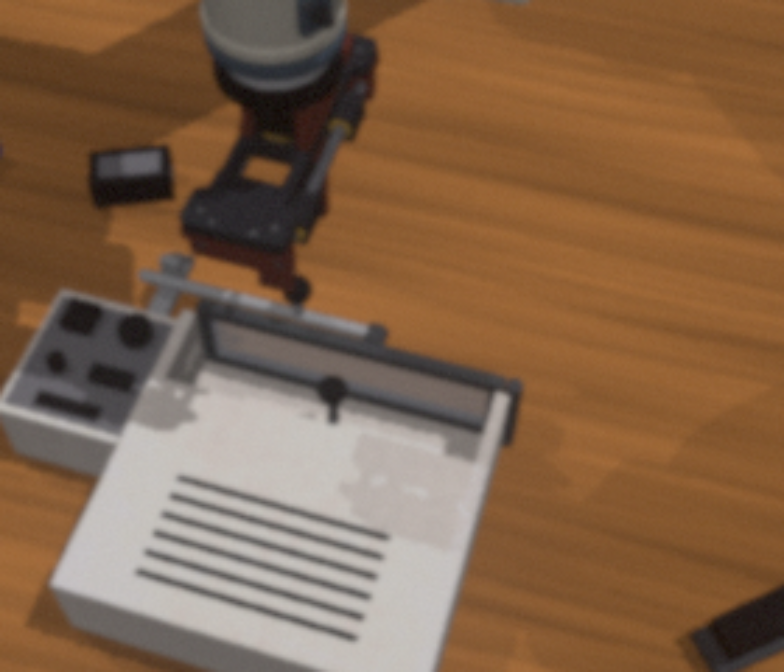

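The scene crop shows the open fingers just above the knob, which is at about (306,243) px. I shift slightly, go down and grip.

Call:
move_arm:
  motion:
    - [-2, -4, 0, 0, 0, 0, 60]
    - [-2, -4, -36, 0, 0, 0, 60]
    - [-2, -4, -71, 0, 0, 0, 60]
    - [-2, -4, -71, 0, 0, 0, 60]
    - [-2, -4, -71, 0, 0, 0, 60]

```text
t: 4.68
ee_pos: [568.9, 14.4, 88.8]
orientation: [3.14, -0.071, -0.007]
ft_force: [0.2, 0.4, 0.3]
width: 59.8
```

Call:
move_arm:
  motion:
    - [0, 0, 0, 0, 0, 0, 5]
    - [0, 0, 0, 0, 0, 0, 5]
    - [0, 0, 0, 0, 0, 0, 5]
    - [0, 0, 0, 0, 0, 0, 5]
    - [0, 0, 0, 0, 0, 0, 5]

```text
t: 5.1
ee_pos: [571.6, 16.4, 90.8]
orientation: [-3.141, 0.067, -0.003]
ft_force: [-0.7, -0.2, -0.6]
width: 30.0
```

Call:
move_arm:
  motion:
    - [0, 0, 0, 0, 0, 0, 5]
    - [0, 0, 0, 0, 0, 0, 5]
    - [0, 0, 0, 0, 0, 0, 5]
    - [0, 0, 0, 0, 0, 0, 5]
    - [0, 0, 0, 0, 0, 0, 5]

```text
t: 5.52
ee_pos: [571.6, 16.4, 90.2]
orientation: [-3.141, 0.067, -0.002]
ft_force: [0.5, 0.5, 5.6]
width: 20.6
```

```bash
python3 - <<'E'
from h import *
o=get_obs();print(o["t"],o["ee_pos"].round(1),o["orientation"].round(3),o["ft_force"].round(1),o["moment"].round(2),o["width"],o["qpos"].round(2))
im=get_image("top");im2=get_image("scene")
a=cv2.resize(im["color"][150:260,250:450],None,fx=3,fy=3);b=cv2.resize(im2["color"][190:300,220:420],None,fx=3,fy=3)
cv2.imwrite("pics/g1.png",np.hstack([a,b])[:,:,::-1][:, :] if 0 else cv2.resize(np.vstack([a,b])[:,:,::-1],None,fx=.9,fy=.9))
E
```

```text
5.5167 [571.6  16.4  90.2] [-3.141e+00  6.700e-02 -2.000e-03] [0.5 0.5 5.6] [-0.04 -0.15  0.02] 20.55653292661111 [ 0.01  0.53  1.83 -0.    0.78  0.05]
```

View pics/g1.png

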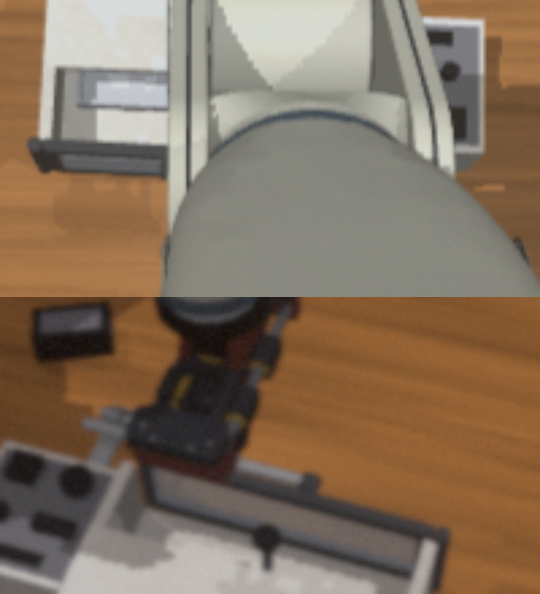

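The knob is gripped (width 20.6 mm). I lift the bar, and work out the swing arc at the same time.

Call:
move_arm:
  motion:
    - [0, 1, 3, 0, 0, 0, 5]
    - [0, 3, 6, 0, 0, 0, 5]
    - [0, 6, 10, 0, 0, 0, 5]
    - [0, 10, 14, 0, 0, 0, 5]
    - [0, 10, 14, 0, 0, 0, 5]

```text
t: 6.03
ee_pos: [570.6, 26.9, 104.2]
orientation: [3.141, -0.067, -0.001]
ft_force: [-1.3, -1.9, -1.8]
width: 20.5
```

```bash
python3 - <<'E'
from h import *
o=get_obs();print(o["t"],o["ee_pos"].round(1),o["orientation"].round(3),o["ft_force"].round(1),o["moment"].round(2),o["width"],o["qpos"].round(2))
y0=-.0425
def k(g):
    a=-np.pi/2+y0-g; n=a-np.pi/2
    return np.array([np.cos(a),np.sin(a)])*150+np.array([np.cos(n),np.sin(n)])*15
A=np.linspace(0,1.5,21)
for c in range(4):
    b=k(A[c*5]);print([[*(k(A[c*5+i])-b).round(),round(A[c*5+i]-A[c*5],3)] for i in range(1,6)])
E
```

```text
6.0333 [570.6  26.9 104.2] [ 3.141e+00 -6.700e-02 -1.000e-03] [-1.3 -1.9 -1.8] [-0.33  0.08  0.04] 20.54099971289288 [ 0.03  0.51  1.82 -0.    0.81  0.07]
[[np.float64(-11.0), np.float64(2.0), np.float64(0.075)], [np.float64(-22.0), np.float64(5.0), np.float64(0.15)], [np.float64(-33.0), np.float64(9.0), np.float64(0.225)], [np.float64(-43.0), np.float64(13.0), np.float64(0.3)], [np.float64(-53.0), np.float64(18.0), np.float64(0.375)]]
[[np.float64(-10.0), np.float64(6.0), np.float64(0.075)], [np.float64(-19.0), np.float64(13.0), np.float64(0.15)], [np.float64(-27.0), np.float64(20.0), np.float64(0.225)], [np.float64(-35.0), np.float64(28.0), np.float64(0.3)], [np.float64(-43.0), np.float64(36.0), np.float64(0.375)]]
[[np.float64(-7.0), np.float64(9.0), np.float64(0.075)], [np.float64(-13.0), np.float64(19.0), np.float64(0.15)], [np.float64(-18.0), np.float64(29.0), np.float64(0.225)], [np.float64(-23.0), np.float64(39.0), np.float64(0.3)], [np.float64(-27.0), np.float64(50.0), np.float64(0.375)]]
[[np.float64(-3.0), np.float64(11.0), np.float64(0.075)], [np.float64(-5.0), np.float64(22.0), np.float64(0.15)], [np.float64(-6.0), np.float64(33.0), np.float64(0.225)], [np.float64(-7.0), np.float64(45.0), np.float64(0.3)], [np.float64(-7.0), np.float64(56.0), np.float64(0.375)]]
```

Call:
move_arm:
  motion:
    - [-11, 2, 0, 0, 0, -0.075, 5]
    - [-22, 5, 0, 0, 0, -0.15, 5]
    - [-33, 9, 0, 0, 0, -0.225, 5]
    - [-43, 13, 0, 0, 0, -0.3, 5]
    - [-53, 18, 0, 0, 0, -0.375, 5]

```text
t: 6.45
ee_pos: [516.7, 44.6, 103.5]
orientation: [3.072, -0.657, -0.002]
ft_force: [0.4, 2.0, -4.2]
width: 20.3
```

Call:
move_arm:
  motion:
    - [-10, 6, 0, 0, 0, -0.075, 5]
    - [-19, 13, 0, 0, 0, -0.15, 5]
    - [-27, 20, 0, 0, 0, -0.225, 5]
    - [-35, 28, 0, 0, 0, -0.3, 5]
    - [-43, 36, 0, 0, 0, -0.375, 5]

```text
t: 6.87
ee_pos: [473.2, 80.7, 103.4]
orientation: [2.895, -1.217, -0.003]
ft_force: [0.5, 1.7, -3.8]
width: 20.3
```

Call:
move_arm:
  motion:
    - [-7, 9, 0, 0, 0, -0.075, 5]
    - [-13, 19, 0, 0, 0, -0.15, 5]
    - [-18, 29, 0, 0, 0, -0.225, 5]
    - [-23, 39, 0, 0, 0, -0.3, 5]
    - [-27, 50, 0, 0, 0, -0.375, 5]

```text
t: 7.28
ee_pos: [445.2, 130.5, 103.4]
orientation: [2.616, -1.734, -0.005]
ft_force: [-5.1, 1.0, 1.0]
width: 20.3
```

Call:
move_arm:
  motion:
    - [-3, 11, 0, 0, 0, -0.075, 5]
    - [-5, 22, 0, 0, 0, -0.15, 5]
    - [-6, 33, 0, 0, 0, -0.225, 5]
    - [-7, 45, 0, 0, 0, -0.3, 5]
    - [-7, 56, 0, 0, 0, -0.375, 5]

```text
t: 7.7
ee_pos: [437.4, 186.3, 103.3]
orientation: [2.244, -2.191, -0.006]
ft_force: [-8.3, 0.2, 4.1]
width: 20.5
```

```bash
python3 - <<'E'
from h import *
o=get_obs();print(o["t"],o["ee_pos"].round(1),o["orientation"].round(3),o["ft_force"].round(1),o["moment"].round(2),o["width"],o["qpos"].round(2))
im=get_image("scene")
save(im,"s2.png",(100,400,140,540),2)
for k,z in(("bar_knob",121),("tray_knob",58)):
  for m in mark_of(im,k)[:2]:print(k,m["p"],m["location"],ray(im,m["location"],z).round(1))
E
```

```text
7.7 [437.4 186.3 103.3] [ 2.244 -2.191 -0.006] [-8.3  0.2  4.1] [0.15 1.37 0.06] 20.45585224948684 [0.38 0.4  2.03 0.   0.72 1.92]
bar_knob 0.5 [205.6, 398.8] [438.1 185.3 121. ]
bar_knob 0.26 [229.2, 257.4] [576.3 -80.3 121. ]
tray_knob 0.63 [277.7, 316.8] [617.9  56.6  58. ]
tray_knob 0.63 [269.2, 219.1] [ 652.7 -145.    58. ]
```

View pics/s2.png

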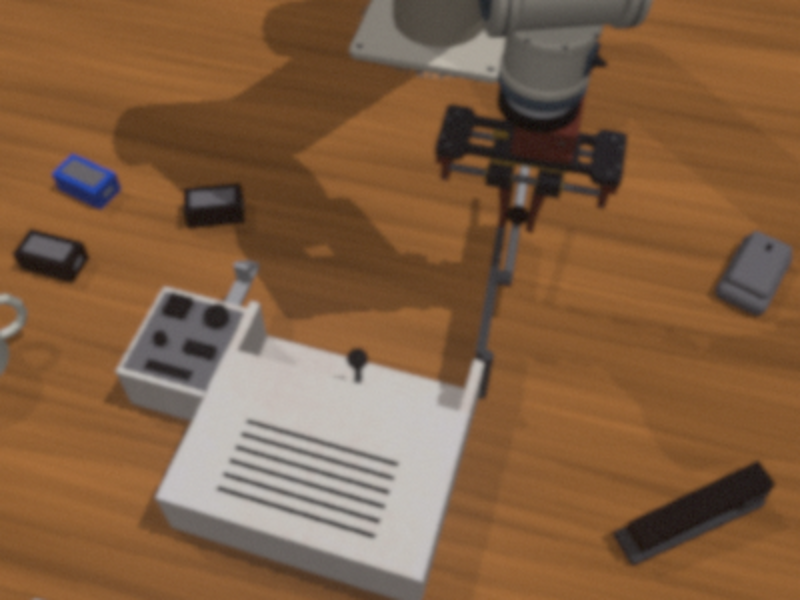

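The gate is at about 1.5 rad with the knob at (437,186). I lower the bar, release it, and go to the tray knob at about (618,57).

Call:
move_arm:
  motion:
    - [-2, 0, -4, 0, 0, 0, 5]
    - [-5, 0, -8, 0, 0, 0, 5]
    - [-8, 0, -12, 0, 0, 0, 5]
    - [-9, 0, -13, 0, 0, 0, 5]
    - [-9, 0, -13, 0, 0, 0, 40]

```text
t: 8.27
ee_pos: [431.5, 186.4, 90.6]
orientation: [2.252, -2.19, -0.001]
ft_force: [0.2, 0.0, -0.1]
width: 24.2
```

Call:
move_arm:
  motion:
    - [0, 0, 0, 0, 0, 0, 44]
    - [0, 0, 0, 0, 0, 0, 44]
    - [0, 0, 0, 0, 0, 0, 44]
    - [0, 0, 30, 0, 0, 0, 44]
    - [0, 0, 60, 0, 0, 0, 44]

```text
t: 8.68
ee_pos: [431.1, 185.8, 150.2]
orientation: [2.249, -2.188, -0.002]
ft_force: [0.8, -0.2, 0.4]
width: 44.5
```

Call:
move_arm:
  motion:
    - [30, -20, 10, 0, 0, 0, 50]
    - [70, -50, 10, 0, 0, 0, 50]
    - [105, -75, 10, 0, 0, -0.06, 50]
    - [140, -100, 10, 0, 0, -0.06, 50]
    - [170, -120, 10, 0, 0, -0.06, 50]

```text
t: 9.1
ee_pos: [599.3, 67.8, 161.2]
orientation: [-2.184, 2.257, -0.001]
ft_force: [0.1, 0.2, 0.4]
width: 50.0
```

```bash
python3 - <<'E'
from h import *
o=get_obs();print(o["t"],o["ee_pos"].round(1),o["orientation"].round(3),o["ft_force"].round(1),o["width"],o["qpos"].round(2))
im=get_image("scene")
save(im,"s3.png",(150,400,200,500),2.4)
for k,z in(("bar_knob",107),("tray_knob",58),("gate_hinge",75)):
  for m in mark_of(im,k)[:2]:print(k,m["p"],m["location"],ray(im,m["location"],z).round(1))
E
```

```text
9.1 [599.3  67.8 161.2] [-2.184e+00  2.257e+00 -1.000e-03] [0.1 0.2 0.4] 50.024250103316774 [ 0.09  0.47  1.72 -0.    0.95  1.7 ]
tray_knob 0.62 [278.8, 317.2] [620.2  58.1  58. ]
gate_hinge 0.65 [275.3, 381.4] [587.6 183.1  75. ]
gate_hinge 0.56 [279.2, 315.4] [631.6  58.4  75. ]
```

View pics/s3.png

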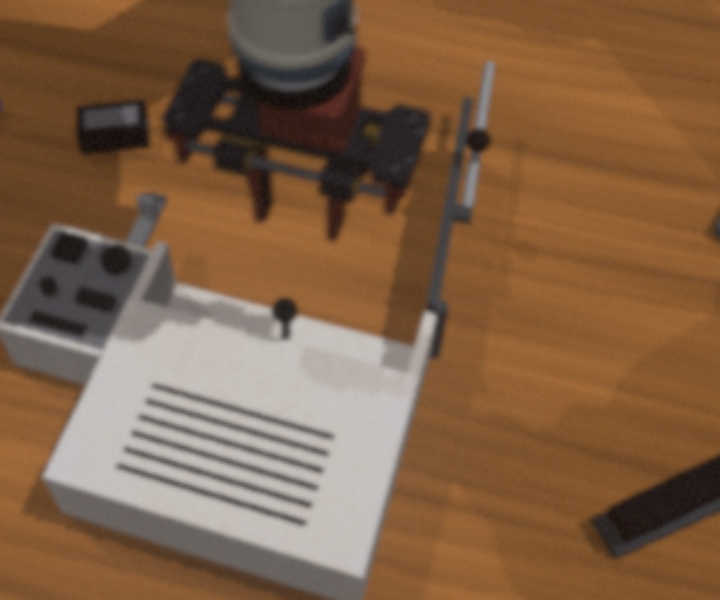

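The image shows the tray knob at about (319,279) px, i.e. near (619,58). The bar is down and the gate is wide open. I go down on the tray knob.

Call:
move_arm:
  motion:
    - [20, -9, -5, 0, 0, 0, 50]
    - [20, -9, -40, 0, 0, 0, 50]
    - [20, -9, -80, 0, 0, 0, 50]
    - [20, -9, -120, 0, 0, 0, 50]
    - [20, -9, -120, 0, 0, 0, 50]

```text
t: 9.72
ee_pos: [610.5, 60.9, 33.3]
orientation: [2.179, -2.248, -0.014]
ft_force: [-1.7, -0.1, -0.6]
width: 50.0
```

Call:
move_arm:
  motion:
    - [0, 0, 0, 0, 0, 0, 5]
    - [0, 0, 0, 0, 0, 0, 5]
    - [0, 0, 0, 0, 0, 0, 5]
    - [0, 0, 0, 0, 0, 0, 5]
    - [0, 0, 0, 0, 0, 0, 5]

```text
t: 10.13
ee_pos: [619.0, 60.6, 43.2]
orientation: [-2.183, 2.255, -0.004]
ft_force: [-0.2, -0.8, 7.4]
width: 20.5
```

Call:
move_arm:
  motion:
    - [0, 0, 0, 0, 0, 0, 5]
    - [0, 0, 0, 0, 0, 0, 5]
    - [0, 0, 0, 0, 0, 0, 5]
    - [0, 0, 0, 0, 0, 0, 5]
    - [0, 0, 0, 0, 0, 0, 5]

```text
t: 10.55
ee_pos: [619.0, 60.6, 43.2]
orientation: [-2.183, 2.255, -0.003]
ft_force: [-1.7, 0.8, 9.1]
width: 20.3
```

Call:
move_arm:
  motion:
    - [-10, 0, 0, 0, 0, 0, 5]
    - [-25, 1, 0, 0, 0, 0, 5]
    - [-42, 2, 0, 0, 0, 0, 5]
    - [-59, 3, 0, 0, 0, 0, 5]
    - [-76, 3, 0, 0, 0, 0, 5]

```text
t: 10.97
ee_pos: [543.1, 62.7, 43.1]
orientation: [-2.183, 2.254, -0.007]
ft_force: [1.4, -2.9, 11.1]
width: 20.6
```

Call:
move_arm:
  motion:
    - [-20, 1, 0, 0, 0, 0, 5]
    - [-40, 2, 0, 0, 0, 0, 5]
    - [-60, 3, 0, 0, 0, 0, 5]
    - [-74, 3, 0, 0, 0, 0, 5]
    - [-76, 3, 0, 0, 0, 0, 5]

```text
t: 11.38
ee_pos: [466.5, 65.0, 42.8]
orientation: [-2.184, 2.253, -0.008]
ft_force: [4.4, -13.4, 9.3]
width: 20.1
```

Call:
move_arm:
  motion:
    - [0, 0, 0, 0, 0, 0, 5]
    - [0, 0, 0, 0, 0, 0, 5]
    - [0, 0, 0, 0, 0, 0, 44]
    - [0, 0, 0, 0, 0, 0, 44]
    - [0, 0, 0, 0, 0, 0, 44]

```text
t: 11.8
ee_pos: [465.3, 66.3, 41.1]
orientation: [-2.185, 2.257, -0.0]
ft_force: [0.4, -0.1, 0.5]
width: 37.0
```

Call:
move_arm:
  motion:
    - [0, 0, 30, 0, 0, 0, 44]
    - [0, 0, 60, 0, 0, 0, 44]
    - [0, 0, 90, 0, 0, 0, 44]
    - [-20, -30, 120, 0, 0, 0.1, 80]
    - [-40, -60, 120, 0, 0, 0.2, 80]

```text
t: 12.22
ee_pos: [428.9, 7.1, 164.6]
orientation: [-2.404, 2.014, -0.01]
ft_force: [1.3, -0.7, 0.0]
width: 54.2
```

```bash
python3 - <<'E'
from h import *
o=get_obs();print(o["t"],o["ee_pos"].round(1),o["orientation"].round(3),o["ft_force"].round(1),o["width"],o["qpos"].round(2))
im=get_image("scene");im2=get_image("top")
save(im,"s4.png",(120,400,130,490),2)
for k,z in(("bar_knob",107),("tray_knob",58),("tray_floor",12),("pack0",15)):
 for i in(im,im2):
  for m in mark_of(i,k)[:3]:print(k,m["p"],m["location"],ray(i,m["location"],z).round(1))
E
```

```text
12.2167 [428.9   7.1 164.6] [-2.404  2.014 -0.01 ] [ 1.3 -0.7  0. ] 54.221521453644264 [-0.01  0.22  2.1   0.    0.81  1.38]
bar_knob 0.57 [207.7, 399.6] [431.2 187.4 107. ]
bar_knob 0.61 [278.9, 258.2] [431.4 185.7 107. ]
tray_knob 0.78 [222.0, 338.2] [466.5  60.8  58. ]
tray_knob 0.48 [220.9, 391.7] [562.4 -88.1  58. ]
tray_floor 0.95 [271.7, 324.8] [572.7  59.5  12. ]
tray_floor 0.62 [222.2, 337.2] [432.6  49.5  12. ]
tray_floor 0.91 [215.9, 320.3] [581.5  64.2  12. ]
pack0 0.84 [228.2, 165.5] [ 559.5 -334.9   15. ]
pack0 0.68 [201.8, 249.0] [ 430.8 -175.9   15. ]
pack0 0.66 [188.6, 183.7] [ 433.5 -352.3   15. ]
pack0 0.97 [279.8, 511.6] [ 443.8 -353.4   15. ]
pack0 0.81 [231.5, 504.3] [ 550.5 -343.4   15. ]
pack0 0.53 [284.1, 432.9] [ 432.4 -182.1   15. ]
```

View pics/s4.png

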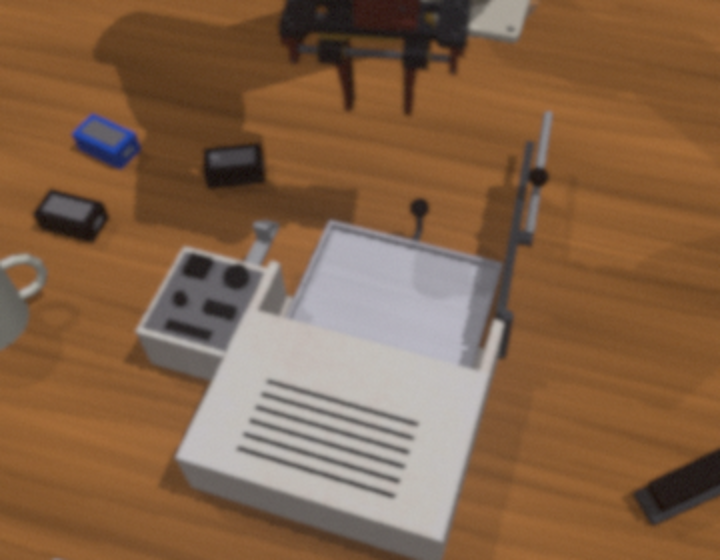

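The scene crop shows the tray fully out, its knob at (340,222) px and floor centre about (570,61). The packs sit at (247,202) and (165,228), still where they were. On to pack A, at about (433,-182) with yaw 23°.

Call:
move_arm:
  motion:
    - [3, -62, 0, 0, 0, 0.599, 80]
    - [3, -62, 0, 0, 0, 0.599, 80]
    - [3, -62, 0, 0, 0, 0.599, 80]
    - [3, -62, 0, 0, 0, 0.599, 80]
    - [3, -62, 0, 0, 0, 0.599, 80]

```text
t: 13.13
ee_pos: [428.7, -55.7, 160.3]
orientation: [2.894, -1.221, -0.001]
ft_force: [0.0, 0.3, 0.3]
width: 79.9
```

Call:
move_arm:
  motion:
    - [3, -62, -20, 0, 0, 0.599, 85]
    - [3, -62, -20, 0, 0, 0.599, 85]
    - [3, -62, -20, 0, 0, 0.599, 85]
    - [3, -62, -20, 0, 0, 0.599, 85]
    - [3, -62, -20, 0, 0, 0.599, 85]

```text
t: 13.55
ee_pos: [431.6, -117.7, 140.0]
orientation: [-3.126, 0.313, 0.002]
ft_force: [0.1, -0.8, -0.5]
width: 84.7
```

Call:
move_arm:
  motion:
    - [3, -62, -40, 0, 0, 0.599, 85]
    - [3, -62, -40, 0, 0, 0.599, 85]
    - [3, -62, -40, 0, 0, 0.599, 85]
    - [3, -62, -40, 0, 0, 0.599, 85]
    - [3, -62, -40, 0, 0, 0.599, 85]

```text
t: 13.97
ee_pos: [434.4, -179.6, 99.6]
orientation: [-3.078, -0.623, 0.002]
ft_force: [-0.3, -0.3, 0.4]
width: 85.1
```

```bash
python3 - <<'E'
from h import *
o=get_obs();print(o["t"],o["ee_pos"].round(1),o["orientation"].round(3),o["ft_force"].round(1),o["width"],o["qpos"].round(2))
im=get_image("scene")
save(im,"s5.png",(120,320,130,390),2.8)
for m in mark_of(im,"pack0")[:3]:print(m["p"],m["location"],ray(im,m["location"],15).round(1))
E
```

```text
13.9667 [ 434.4 -179.6   99.6] [-3.078e+00 -6.230e-01  2.000e-03] [-0.3 -0.3  0.4] 85.11918113885491 [-0.42  0.4   2.05  0.    0.7  -0.82]
0.97 [188.8, 183.0] [ 434.6 -353.7   15. ]
0.85 [204.7, 248.3] [ 440. -174.   15.]
0.77 [227.2, 166.1] [ 556.4 -335.    15. ]
```

View pics/s5.png

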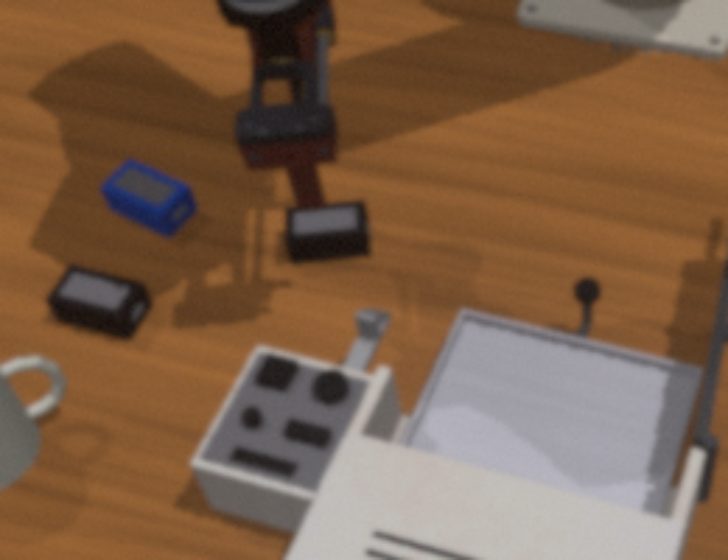

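The pack, at (247,203) px, sits under the fingers. I go down and grip.

Call:
move_arm:
  motion:
    - [-1, -1, -30, 0, 0, 0, 85]
    - [-1, -1, -60, 0, 0, 0, 85]
    - [-1, -1, -85, 0, 0, 0, 85]
    - [-1, -1, -94, 0, 0, 0, 85]
    - [-1, -1, -94, 0, 0, 0, 85]

```text
t: 14.48
ee_pos: [432.3, -179.7, 4.8]
orientation: [-3.079, -0.612, 0.006]
ft_force: [0.0, 0.5, 0.5]
width: 84.9
```

Call:
move_arm:
  motion:
    - [0, 0, 0, 0, 0, 0, 20]
    - [0, 0, 0, 0, 0, 0, 20]
    - [0, 0, 0, 0, 0, 0, 20]
    - [0, 0, 0, 0, 0, 0, 20]
    - [0, 0, 0, 0, 0, 0, 20]

```text
t: 14.9
ee_pos: [434.1, -180.9, 7.6]
orientation: [3.08, 0.614, 0.002]
ft_force: [0.7, -0.3, 0.1]
width: 55.3
```

Call:
move_arm:
  motion:
    - [0, 0, 0, 0, 0, 0, 20]
    - [0, 0, 0, 0, 0, 0, 20]
    - [0, 0, 0, 0, 0, 0, 20]
    - [0, 0, 0, 0, 0, 0, 20]
    - [0, 0, 0, 0, 0, 0, 20]

```text
t: 15.32
ee_pos: [433.9, -180.8, 7.1]
orientation: [3.08, 0.615, 0.001]
ft_force: [0.3, 1.5, 6.2]
width: 40.1
```

Call:
move_arm:
  motion:
    - [0, 0, 30, 0, 0, 0, 20]
    - [0, 0, 60, 0, 0, 0, 20]
    - [0, 0, 90, 0, 0, 0, 20]
    - [0, 0, 130, 0, 0, 0, 20]
    - [0, 0, 130, 0, 0, 0, 20]

```text
t: 15.73
ee_pos: [436.7, -182.0, 142.2]
orientation: [3.076, 0.614, 0.012]
ft_force: [1.2, -0.8, -3.0]
width: 39.8
```

```bash
python3 - <<'E'
from h import *
o=get_obs();print(o["t"],o["ee_pos"].round(1),o["orientation"].round(3),o["ft_force"].round(1),o["moment"].round(2),o["width"],o["qpos"].round(2))
E
```

```text
15.7333 [ 436.7 -182.   142.2] [3.076 0.614 0.012] [ 1.2 -0.8 -3. ] [-0.06 -0.22 -0.02] 39.795565197169616 [-0.42  0.32  2.02 -0.    0.79 -0.81]
```

Call:
move_arm:
  motion:
    - [20, 30, 0, 0, 0, -0.1, 20]
    - [40, 60, 0, 0, 0, -0.2, 20]
    - [60, 90, 0, 0, 0, -0.3, 20]
    - [75, 115, 0, 0, 0, -0.4, 20]
    - [90, 135, 0, 0, 0, -0.436, 20]

```text
t: 16.15
ee_pos: [523.5, -43.6, 135.7]
orientation: [-3.14, 0.073, 0.002]
ft_force: [0.2, -0.6, -2.6]
width: 39.7
```

Call:
move_arm:
  motion:
    - [20, 25, 0, 0, 0, 0, 20]
    - [44, 62, -10, 0, 0, 0, 20]
    - [44, 62, -40, 0, 0, 0, 20]
    - [44, 62, -60, 0, 0, 0, 20]
    - [44, 62, -60, 0, 0, 0, 20]

```text
t: 16.57
ee_pos: [563.9, 17.2, 71.8]
orientation: [3.141, -0.063, -0.014]
ft_force: [-0.7, 0.3, -2.8]
width: 39.6
```

```bash
python3 - <<'E'
from h import *
o=get_obs();print(o["t"],o["ee_pos"].round(1),o["orientation"].round(3),o["ft_force"].round(1),o["width"])
im=get_image("scene")
for m in mark_of(im,"tray_floor")[:2]:print(m["p"],m["location"],ray(im,m["location"],12).round(1))
save(im,"s6.png",(170,350,220,420),3)
E
```

```text
16.5667 [563.9  17.2  71.8] [ 3.141 -0.063 -0.014] [-0.7  0.3 -2.8] 39.55294246443169
0.98 [272.6, 325.0] [574.8  60.6  12. ]
```

View pics/s6.png

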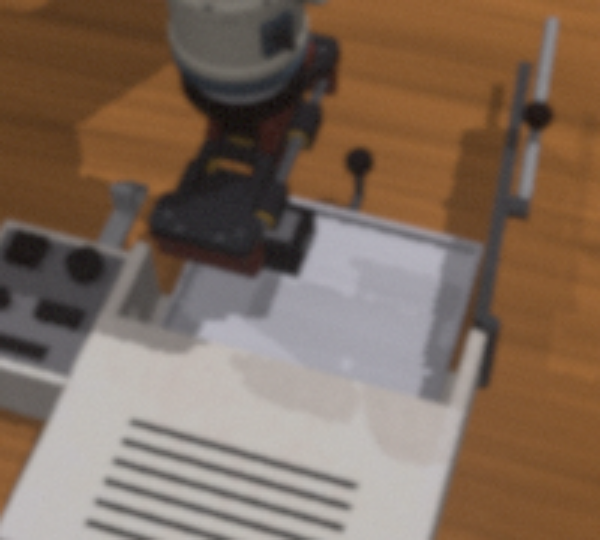

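The pack hangs over the right half of the tray. I lower it.

Call:
move_arm:
  motion:
    - [2, 0, -15, 0, 0, 0, 20]
    - [2, 0, -30, 0, 0, 0, 20]
    - [2, 0, -45, 0, 0, 0, 20]
    - [2, 0, -52, 0, 0, 0, 20]
    - [2, 0, -52, 0, 0, 0, 20]

```text
t: 17.08
ee_pos: [569.0, 15.8, 24.4]
orientation: [3.141, -0.067, -0.002]
ft_force: [0.1, -0.1, -1.8]
width: 39.9
```

Call:
move_arm:
  motion:
    - [0, 0, 0, 0, 0, 0, 20]
    - [0, 0, 0, 0, 0, 0, 20]
    - [0, 0, 0, 0, 0, 0, 20]

```text
t: 17.33
ee_pos: [570.3, 16.3, 25.8]
orientation: [-3.141, 0.066, -0.003]
ft_force: [0.1, -0.4, -2.2]
width: 39.8
```

Call:
move_arm:
  motion:
    - [0, 0, -3, 0, 0, 0, 20]
    - [0, 0, -6, 0, 0, 0, 20]
    - [0, 0, -6, 0, 0, 0, 20]
    - [0, 0, -6, 0, 0, 0, 60]
    - [0, 0, -6, 0, 0, 0, 60]

```text
t: 17.75
ee_pos: [569.7, 16.4, 18.8]
orientation: [-3.141, 0.066, -0.001]
ft_force: [0.7, -0.8, 0.4]
width: 50.2
```

Call:
move_arm:
  motion:
    - [0, 0, 0, 0, 0, 0, 60]
    - [0, 0, 0, 0, 0, 0, 60]
    - [0, 0, 0, 0, 0, 0, 60]
    - [0, 0, 0, 0, 0, 0, 60]
    - [0, 0, 30, 0, 0, 0, 60]

```text
t: 18.17
ee_pos: [565.9, 16.3, 44.6]
orientation: [3.141, -0.066, -0.014]
ft_force: [-0.5, 0.3, -0.0]
width: 59.9
```

Call:
move_arm:
  motion:
    - [0, 0, 40, 0, 0, 0, 60]
    - [0, 0, 80, 0, 0, 0, 60]
    - [0, -30, 105, 0, 0, 0, 80]
    - [0, -60, 105, 0, 0, 0, 85]
    - [0, -100, 105, 0, 0, 0, 85]

```text
t: 18.58
ee_pos: [570.9, -83.5, 156.3]
orientation: [3.141, -0.062, 0.007]
ft_force: [-0.3, 0.1, -1.1]
width: 76.6
```

Call:
move_arm:
  motion:
    - [-3, -40, 0, 0, 0, 0.05, 85]
    - [-6, -80, 0, 0, 0, 0.05, 85]
    - [-8, -120, 0, 0, 0, 0.05, 85]
    - [-10, -160, 0, 0, 0, 0.05, 85]
    - [-10, -200, 0, 0, 0, 0.05, 85]

```text
t: 19.0
ee_pos: [558.7, -285.5, 153.7]
orientation: [-3.141, -0.012, 0.0]
ft_force: [0.5, 0.1, -0.0]
width: 85.1
```

```bash
python3 - <<'E'
from h import *
o=get_obs();print(o["t"],o["ee_pos"].round(1),o["orientation"].round(3),o["ft_force"].round(1),o["width"],o["qpos"].round(2))
for n in("top","scene"):
  im=get_image(n)
  for k,z in (("pack0",15),("pack0",27),("tray_floor",12)):
    for m in mark_of(im,k)[:4]:print(n,k,m["p"],m["location"],ray(im,m["location"],z).round(1))
  if n=="top": save(im,"t7.png",(150,320,240,560),2.4)
E
```

```text
19.0 [ 558.7 -285.5  153.7] [-3.141 -0.012  0.   ] [ 0.5  0.1 -0. ] 85.05910285436828 [-0.49  0.51  1.67  0.    0.96 -0.5 ]
top pack0 0.79 [283.0, 515.6] [ 437.  -361.7   15. ]
top pack0 0.75 [203.8, 344.7] [609.1  10.   15. ]
top pack0 0.55 [229.6, 500.9] [ 554.7 -336.1   15. ]
top pack0 0.79 [283.0, 515.6] [ 436.  -356.8   27. ]
top pack0 0.75 [203.8, 344.7] [606.2  10.6  27. ]
top pack0 0.55 [229.6, 500.9] [ 552.4 -331.5   27. ]
top tray_floor 0.6 [217.3, 323.2] [578.3  57.7  12. ]
scene pack0 0.89 [186.9, 182.3] [ 429.2 -358.5   15. ]
scene pack0 0.82 [275.7, 301.6] [597.6  14.5  15. ]
scene pack0 0.58 [226.7, 164.7] [ 556.  -338.9   15. ]
scene pack0 0.52 [235.3, 514.3] [364.  452.3  15. ]
scene pack0 0.89 [186.9, 182.3] [ 438.4 -350.    27. ]
scene pack0 0.82 [275.7, 301.6] [604.3  17.5  27. ]
scene pack0 0.58 [226.7, 164.7] [ 563.3 -330.7   27. ]
scene pack0 0.52 [235.3, 514.3] [374.2 448.8  27. ]
scene tray_floor 0.88 [274.5, 324.3] [579.8  60.5  12. ]
```

View pics/t7.png

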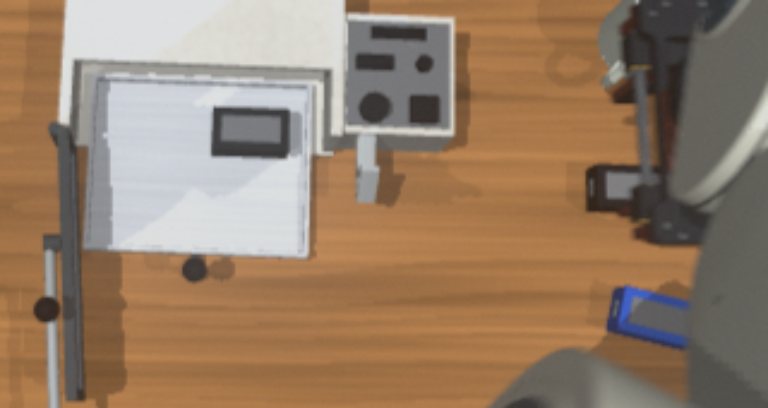

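The first pack lies flat in the tray but is now about 33 mm deeper than where I set it, around (603,15); it was either knocked or shifted on release. It is still well inside. Pack B is near (556,-337) with yaw 0.

Call:
move_arm:
  motion:
    - [-2, -30, -20, 0, 0, 0, 87]
    - [-3, -52, -50, 0, 0, 0, 87]
    - [-3, -52, -80, 0, 0, 0, 87]
    - [-3, -52, -80, 0, 0, 0, 87]
    - [-3, -52, -80, 0, 0, 0, 87]

```text
t: 19.82
ee_pos: [555.5, -333.8, 72.4]
orientation: [-3.139, -0.014, 0.006]
ft_force: [0.1, -0.3, -0.6]
width: 87.2
```

```bash
python3 - <<'E'
from h import *
o=get_obs();print(o["t"],o["ee_pos"].round(1),o["orientation"].round(3),o["ft_force"].round(1),o["width"],o["qpos"].round(2))
im=get_image("scene")
save(im,"s8.png",(140,320,90,350),3)
for m in mark_of(im,"pack0")[:4]:print(m["p"],m["location"],ray(im,m["location"],15).round(1))
E
```

```text
19.8167 [ 555.5 -333.8   72.4] [-3.139 -0.014  0.006] [ 0.1 -0.3 -0.6] 87.19032392264758 [-0.56  0.65  1.65  0.    0.85 -0.57]
0.88 [226.4, 164.5] [ 555.3 -339.8   15. ]
0.84 [275.5, 303.0] [596.3  17.3  15. ]
0.84 [188.1, 183.8] [ 431.9 -352.8   15. ]
```

View pics/s8.png

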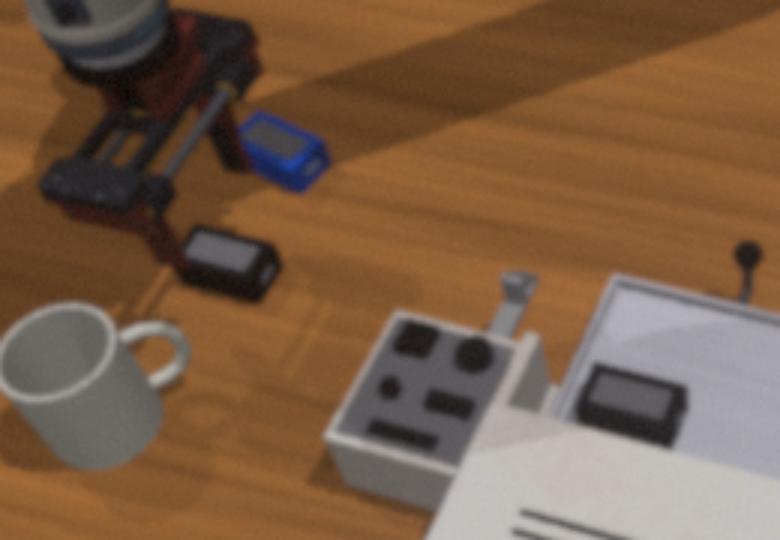

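The fingers straddle pack B, at (165,227) px, and the mug is clear.

Call:
move_arm:
  motion:
    - [0, -2, -25, 0, 0, 0, 87]
    - [0, -2, -50, 0, 0, 0, 87]
    - [0, -2, -68, 0, 0, 0, 87]
    - [0, -2, -68, 0, 0, 0, 60]
    - [0, -2, -68, 0, 0, 0, 20]

```text
t: 20.33
ee_pos: [557.2, -337.2, 6.9]
orientation: [3.141, 0.014, 0.001]
ft_force: [0.9, -1.0, -0.0]
width: 77.2
```

Call:
move_arm:
  motion:
    - [0, 0, 0, 0, 0, 0, 20]
    - [0, 0, 0, 0, 0, 0, 20]
    - [0, 0, 0, 0, 0, 0, 20]
    - [0, 0, 0, 0, 0, 0, 20]
    - [0, 0, 0, 0, 0, 0, 20]

```text
t: 20.75
ee_pos: [556.9, -337.9, 6.5]
orientation: [3.141, 0.013, 0.002]
ft_force: [0.3, -0.3, 0.3]
width: 43.8
```

Call:
move_arm:
  motion:
    - [0, 0, 0, 0, 0, 0, 20]
    - [0, 0, 0, 0, 0, 0, 20]
    - [0, 0, 0, 0, 0, 0, 20]
    - [0, 0, 0, 0, 0, 0, 20]
    - [0, 0, 0, 0, 0, 0, 20]

```text
t: 21.17
ee_pos: [557.0, -337.9, 6.3]
orientation: [3.141, 0.012, 0.001]
ft_force: [-1.0, 0.3, 4.7]
width: 40.2
```

Call:
move_arm:
  motion:
    - [0, 0, 30, 0, 0, 0, 20]
    - [0, 0, 60, 0, 0, 0, 20]
    - [0, 0, 90, 0, 0, 0, 20]
    - [0, 0, 130, 0, 0, 0, 20]
    - [0, 0, 130, 0, 0, 0, 20]

```text
t: 21.58
ee_pos: [559.9, -339.8, 142.7]
orientation: [3.136, 0.012, 0.014]
ft_force: [2.1, -1.3, -1.2]
width: 40.1
```

Call:
move_arm:
  motion:
    - [4, 30, 0, 0, 0, 0, 20]
    - [4, 60, 0, 0, 0, 0, 20]
    - [4, 90, 0, 0, 0, 0, 20]
    - [4, 120, 0, 0, 0, 0, 20]
    - [4, 148, 0, 0, 0, 0, 20]

```text
t: 22.0
ee_pos: [559.4, -187.9, 134.5]
orientation: [-3.141, -0.012, 0.003]
ft_force: [0.3, -0.2, -2.0]
width: 40.0
```

Call:
move_arm:
  motion:
    - [4, 30, 0, 0, 0, 0, 20]
    - [4, 60, 0, 0, 0, 0, 20]
    - [4, 90, 0, 0, 0, 0, 20]
    - [4, 120, 0, 0, 0, 0, 20]
    - [4, 148, 0, 0, 0, -0.04, 20]

```text
t: 22.42
ee_pos: [563.4, -40.0, 134.6]
orientation: [-3.141, 0.05, 0.003]
ft_force: [0.6, -0.3, -1.9]
width: 40.2
```

Call:
move_arm:
  motion:
    - [4, 40, 0, 0, 0, 0, 20]
    - [4, 80, 0, 0, 0, 0, 20]
    - [4, 115, 0, 0, 0, 0, 20]
    - [4, 148, 0, 0, 0, 0, 20]
    - [4, 148, -20, 0, 0, 0, 20]

```text
t: 22.83
ee_pos: [570.5, 111.8, 117.7]
orientation: [-3.139, 0.044, -0.009]
ft_force: [1.1, 0.7, -2.9]
width: 39.8
```

Call:
move_arm:
  motion:
    - [0, 0, -30, 0, 0, 0, 20]
    - [0, 0, -60, 0, 0, 0, 20]
    - [0, 0, -80, 0, 0, 0, 20]
    - [0, 0, -85, 0, 0, 0, 20]
    - [0, 0, -85, 0, 0, 0, 20]

```text
t: 23.25
ee_pos: [566.6, 106.0, 28.5]
orientation: [3.14, -0.05, -0.007]
ft_force: [0.1, 0.1, -1.9]
width: 39.8
```

Call:
move_arm:
  motion:
    - [0, 0, 0, 0, 0, 0, 20]
    - [0, 0, 0, 0, 0, 0, 20]

```text
t: 23.42
ee_pos: [569.5, 106.4, 31.8]
orientation: [-3.141, 0.051, -0.003]
ft_force: [0.2, 0.0, -2.4]
width: 40.2
```

Call:
move_arm:
  motion:
    - [0, 0, -5, 0, 0, 0, 20]
    - [0, 0, -10, 0, 0, 0, 20]
    - [0, 0, -13, 0, 0, 0, 20]
    - [0, 0, -13, 0, 0, 0, 20]
    - [0, 0, -13, 0, 0, 0, 20]

```text
t: 23.83
ee_pos: [569.4, 106.4, 18.2]
orientation: [-3.141, 0.05, -0.003]
ft_force: [1.6, -0.3, 1.4]
width: 40.0
```

Call:
move_arm:
  motion:
    - [0, 0, 0, 0, 0, 0, 56]
    - [0, 0, 0, 0, 0, 0, 56]
    - [0, 0, 0, 0, 0, 0, 56]
    - [0, 0, 0, 0, 0, 0, 56]
    - [0, 0, 0, 0, 0, 0, 56]

```text
t: 24.25
ee_pos: [568.3, 106.4, 17.6]
orientation: [3.141, -0.05, -0.0]
ft_force: [-0.3, 0.1, 0.6]
width: 55.7
```

Call:
move_arm:
  motion:
    - [0, 0, 40, 0, 0, 0, 56]
    - [0, 0, 80, 0, 0, 0, 56]
    - [0, 0, 120, 0, 0, 0, 56]
    - [-40, -20, 120, 0, 0, -0.1, 50]
    - [-80, -30, 120, 0, 0, -0.2, 50]

```text
t: 24.67
ee_pos: [494.0, 76.9, 140.4]
orientation: [-3.118, 0.37, -0.012]
ft_force: [-0.5, -1.2, 0.7]
width: 50.3
```

```bash
python3 - <<'E'
from h import *
o=get_obs();print(o["t"],o["ee_pos"].round(1),o["orientation"].round(3),o["ft_force"].round(1),o["width"],o["qpos"].round(2))
im=get_image("scene");i2=get_image("top")
save(im,"s9.png",(170,350,150,430),2.8)
for i in(im,i2):
 for k,z in(("pack0",27),("tray_knob",58),("bar_knob",107)):
  for m in mark_of(i,k)[:4]:print(k,m["p"],m["location"],ray(i,m["location"],z).round(1))
E
```

```text
24.6667 [494.   76.9 140.4] [-3.118  0.37  -0.012] [-0.5 -1.2  0.7] 50.27937414266918 [ 0.13  0.36  1.97 -0.    0.81  0.37]
pack0 0.92 [273.3, 347.7] [572.3 110.7  27. ]
pack0 0.86 [276.8, 302.7] [606.3  20.6  27. ]
pack0 0.69 [190.2, 183.7] [ 447.6 -341.4   27. ]
pack0 0.43 [251.5, 227.9] [ 588.6 -160.    27. ]
tray_knob 0.65 [226.1, 338.1] [477.8  63.6  58. ]
bar_knob 0.81 [207.6, 397.9] [431.9 183.9 107. ]
pack0 0.68 [280.8, 514.0] [ 440.7 -353.7   27. ]
pack0 0.62 [174.5, 171.9] [668.7 397.   27. ]
bar_knob 0.54 [280.7, 259.1] [427.8 183.8 107. ]
```

View pics/s9.png

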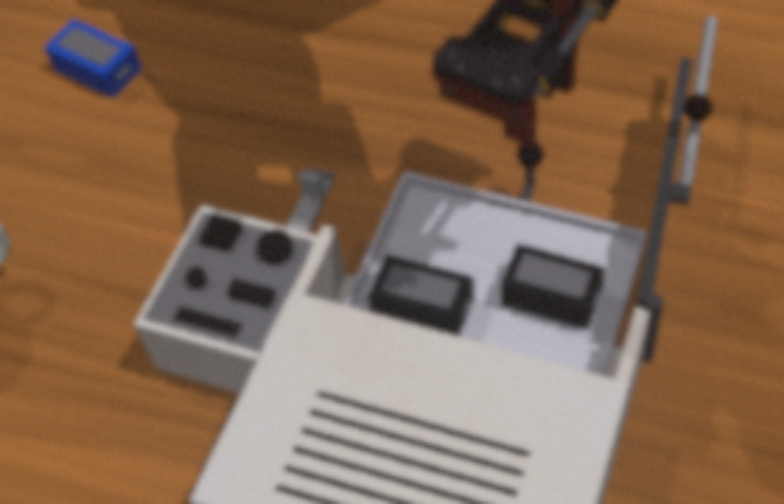

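Both packs lie flat side by side, at (297,276) and (347,272) px. I check the tray travel from the knob pixels.

```bash
python3 - <<'E'
from h import *
im=get_image("scene");t=get_image("top")
def blob(f,off,s,guess,i,z=58):
    g=cv2.imread("pics/"+f)
    if s!=1:
        g=cv2.resize(g,None,fx=1/s,fy=1/s,interpolation=cv2.INTER_AREA)
    x,y=guess;x-=off[1];y-=off[0]
    w=g[y-7:y+8,x-7:x+8].max(2);m=(w<60)
    n,l,st,c=cv2.connectedComponentsWithStats(m.astype(np.uint8))
    k=1+np.argmax(st[1:,4]);u=c[k]+[x-7+off[1],y-7+off[0]]
    print(f,st[k,4],u.round(1),ray(i,u[::-1],z).round(1))
blob("scene0.png",(0,0),1,(319,279),im)
blob("s3.png",(150,200),2.4,(319,279),im)
blob("s4.png",(120,130),2,(340,223),im)
blob("s9.png",(170,150),2.8,(339,225),im)
blob("top0.png",(0,0),1,(324,195),t)
blob("t7.png",(150,240),2.4,(321,262),t)
E
```

```text
scene0.png 83 [318.5 279.1] [620.2  61.   58. ]
s3.png 50 [318.2 278.9] [619.9  60.2  58. ]
s4.png 48 [339.1 223.9] [471.2  64.3  58. ]
s9.png 61 [338.6 223.7] [471.   62.8  58. ]
top0.png 46 [323.1 194.3] [619.1  58.8  58. ]Traceback (most recent call last):
  File "<stdin>", line 17, in <module>
  File "<stdin>", line 10, in blob
    return _wrapfunc(a, 'argmax', axis=axis, out=out, **kwds)
    return bound(*args, **kwds)
ValueError: attempt to get argmax of an empty sequence
```

The tray travelled 149 mm, so it was fully out, and its knob is now at about (470,64). I turn the jaws along y to re-grip it.

Call:
move_arm:
  motion:
    - [-10, -6, 0, 0, 0, -0.46, 50]
    - [-10, -6, 0, 0, 0, -0.46, 50]
    - [-10, -6, 0, 0, 0, -0.46, 50]
    - [-10, -6, 0, 0, 0, -0.46, 50]
    - [-10, -6, 0, 0, 0, -0.46, 50]

```text
t: 25.58
ee_pos: [481.5, 71.2, 137.5]
orientation: [-2.954, 1.069, 0.0]
ft_force: [-0.2, -0.2, -0.6]
width: 49.9
```

Call:
move_arm:
  motion:
    - [-10, -6, 0, 0, 0, -0.46, 50]
    - [-10, -6, 0, 0, 0, -0.46, 50]
    - [-10, -6, 0, 0, 0, -0.46, 50]
    - [-10, -6, 0, 0, 0, -0.46, 50]
    - [-10, -6, 0, 0, 0, -0.46, 50]

```text
t: 26.0
ee_pos: [471.3, 65.1, 137.6]
orientation: [-2.635, 1.711, 0.0]
ft_force: [-0.9, -0.3, -0.2]
width: 50.0
```

Call:
move_arm:
  motion:
    - [0, 0, 0, 0, 0, -0.457, 50]
    - [0, 0, 0, 0, 0, -0.457, 50]
    - [0, 0, 0, 0, 0, -0.457, 50]
    - [0, 0, 0, 0, 0, -0.457, 50]
    - [0, 0, 0, 0, 0, -0.457, 50]

```text
t: 26.42
ee_pos: [471.2, 65.1, 137.6]
orientation: [2.181, -2.261, -0.0]
ft_force: [-0.7, -0.8, 0.6]
width: 50.6
```

Call:
move_arm:
  motion:
    - [0, 0, 0, 0, 0, 0, 50]
    - [0, 0, 0, 0, 0, 0, 50]

```text
t: 26.58
ee_pos: [471.1, 65.1, 137.6]
orientation: [2.184, -2.258, -0.0]
ft_force: [1.2, 0.7, 0.2]
width: 49.8
```

Call:
move_arm:
  motion:
    - [-1, 0, -35, 0, 0, 0, 50]
    - [-1, 0, -70, 0, 0, 0, 50]
    - [-1, 0, -95, 0, 0, 0, 50]
    - [-1, 0, -95, 0, 0, 0, 50]
    - [-1, 0, -95, 0, 0, 0, 5]

```text
t: 27.0
ee_pos: [469.1, 64.9, 41.9]
orientation: [2.179, -2.259, -0.003]
ft_force: [0.2, 0.5, 1.3]
width: 46.2
```

Call:
move_arm:
  motion:
    - [0, 0, 0, 0, 0, 0, 5]
    - [0, 0, 0, 0, 0, 0, 5]
    - [0, 0, 0, 0, 0, 0, 5]
    - [0, 0, 0, 0, 0, 0, 5]
    - [0, 0, 0, 0, 0, 0, 5]

```text
t: 27.42
ee_pos: [471.0, 64.7, 44.0]
orientation: [-2.178, 2.261, -0.003]
ft_force: [-0.7, -3.6, 7.9]
width: 20.3
```

Call:
move_arm:
  motion:
    - [0, 0, 0, 0, 0, 0, 5]
    - [0, 0, 0, 0, 0, 0, 5]
    - [0, 0, 0, 0, 0, 0, 5]
    - [0, 0, 0, 0, 0, 0, 5]

```text
t: 27.75
ee_pos: [471.0, 64.8, 44.0]
orientation: [-2.178, 2.262, -0.003]
ft_force: [-0.4, -4.2, 8.1]
width: 20.0
```

Gripped. I push the tray home by 150 mm, gently so the packs do not slide.

Call:
move_arm:
  motion:
    - [5, 0, 0, 0, 0, 0, 5]
    - [15, -1, 0, 0, 0, 0, 5]
    - [27, -1, 0, 0, 0, 0, 5]
    - [39, -2, 0, 0, 0, 0, 5]
    - [51, -2, 0, 0, 0, 0, 5]

```text
t: 28.17
ee_pos: [522.0, 63.3, 44.0]
orientation: [-2.178, 2.262, -0.001]
ft_force: [-1.5, -1.5, 6.1]
width: 20.3
```

Call:
move_arm:
  motion:
    - [12, -1, 0, 0, 0, 0, 5]
    - [24, -1, 0, 0, 0, 0, 5]
    - [36, -2, 0, 0, 0, 0, 5]
    - [48, -2, 0, 0, 0, 0, 5]
    - [60, -3, 0, 0, 0, 0, 5]

```text
t: 28.58
ee_pos: [582.1, 61.4, 44.0]
orientation: [-2.177, 2.262, 0.0]
ft_force: [-1.7, 11.1, 3.9]
width: 20.3
```

Call:
move_arm:
  motion:
    - [12, -1, 0, 0, 0, 0, 5]
    - [22, -1, 0, 0, 0, 0, 5]
    - [31, -1, 0, 0, 0, 0, 5]
    - [37, -1, 0, 0, 0, 0, 5]
    - [40, -1, 0, 0, 0, 0, 5]

```text
t: 29.0
ee_pos: [617.7, 60.5, 43.8]
orientation: [2.175, -2.26, -0.01]
ft_force: [-22.7, 8.5, 24.8]
width: 20.7
```

Call:
move_arm:
  motion:
    - [0, 0, 0, 0, 0, 0, 5]
    - [0, 0, 0, 0, 0, 0, 5]
    - [0, 0, 0, 0, 0, 0, 5]

```text
t: 29.25
ee_pos: [617.6, 60.5, 43.9]
orientation: [2.176, -2.261, -0.009]
ft_force: [-13.5, 7.4, 15.5]
width: 20.2
```

```bash
python3 - <<'E'
from h import *
o=get_obs();print(o["t"],o["ee_pos"].round(1),o["orientation"].round(3),o["ft_force"].round(1),o["width"],o["qpos"].round(2))
im=get_image("scene")
for m in mark_of(im,"bar_knob")[:2]:print(m["p"],m["location"],ray(im,m["location"],107).round(1))
save(im,"s10.png",(150,400,200,500),2.4)
E
```

```text
29.25 [617.6  60.5  43.9] [ 2.176 -2.261 -0.009] [-13.5   7.4  15.5] 20.24242547209726 [0.08 0.66 1.72 0.   0.77 1.68]
0.57 [208.5, 400.4] [433.  189.5 107. ]
```

View pics/s10.png

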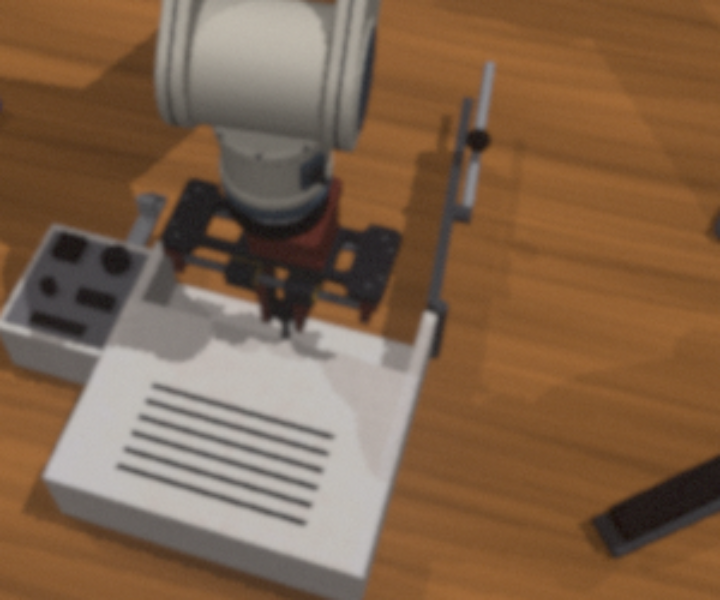

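The tray hit its stop (-22 N) at x = 617.6, so it is home. I release it and return to the bar knob at about (431,186).

Call:
move_arm:
  motion:
    - [0, 0, 0, 0, 0, 0, 44]
    - [0, 0, 0, 0, 0, 0, 44]
    - [0, 0, 0, 0, 0, 0, 44]
    - [0, 0, 0, 0, 0, 0, 44]
    - [0, 0, 25, 0, 0, 0, 44]

```text
t: 29.77
ee_pos: [618.0, 58.6, 64.0]
orientation: [2.174, -2.26, -0.007]
ft_force: [-0.7, 0.0, 0.2]
width: 43.8
```

Call:
move_arm:
  motion:
    - [0, 0, 40, 0, 0, 0, 44]
    - [0, 0, 85, 0, 0, 0, 44]
    - [-30, 20, 85, 0, 0, 0, 44]
    - [-65, 45, 85, 0, 0, 0, 44]
    - [-95, 65, 85, 0, 0, 0.06, 48]

```text
t: 30.18
ee_pos: [525.6, 124.4, 153.7]
orientation: [-2.242, 2.198, -0.002]
ft_force: [-0.3, 0.4, -0.2]
width: 46.8
```

Call:
move_arm:
  motion:
    - [-30, 20, 0, 0, 0, 0, 48]
    - [-60, 42, 0, 0, 0, 0, 48]
    - [-92, 61, 0, 0, 0, 0, 48]
    - [-92, 61, 0, 0, 0, 0, 48]
    - [-92, 61, 0, 0, 0, 0, 48]

```text
t: 30.6
ee_pos: [433.0, 185.7, 152.9]
orientation: [-2.248, 2.194, -0.0]
ft_force: [0.6, 0.4, 0.2]
width: 48.3
```

```bash
python3 - <<'E'
from h import *
o=get_obs();print(o["t"],o["ee_pos"].round(1),o["orientation"].round(3),o["ft_force"].round(1),o["width"],o["qpos"].round(2))
im=get_image("scene")
for k,z in(("bar_knob",107),("tray_knob",58)):
  for m in mark_of(im,k)[:2]:print(k,m["p"],m["location"],ray(im,m["location"],z).round(1))
E
```

```text
30.6 [433.  185.7 152.9] [-2.248  2.194 -0.   ] [0.6 0.4 0.2] 48.34408243347603 [ 0.38  0.3   2.02 -0.    0.82  1.93]
bar_knob 0.71 [274.9, 238.1] [680.3 -81.2 107. ]
bar_knob 0.51 [205.5, 399.5] [425.2 186.1 107. ]
tray_knob 0.65 [279.9, 316.0] [623.3  56.5  58. ]
tray_knob 0.45 [278.1, 123.2] [ 725.3 -326.5   58. ]
```

Call:
move_arm:
  motion:
    - [-2, 0, -30, 0, 0, 0, 48]
    - [-2, 0, -63, 0, 0, 0, 48]
    - [-2, 0, -63, 0, 0, 0, 48]
    - [-2, 0, -63, 0, 0, 0, 5]
    - [-2, 0, -63, 0, 0, 0, 5]

```text
t: 31.17
ee_pos: [433.1, 184.8, 90.4]
orientation: [-2.244, 2.198, -0.0]
ft_force: [-0.5, -0.1, 0.0]
width: 37.9
```

Call:
move_arm:
  motion:
    - [0, 0, 0, 0, 0, 0, 5]
    - [0, 0, 0, 0, 0, 0, 5]
    - [0, 0, 0, 0, 0, 0, 5]
    - [0, 0, 0, 0, 0, 0, 5]
    - [0, 0, 0, 0, 0, 0, 5]

```text
t: 31.58
ee_pos: [433.1, 185.5, 91.0]
orientation: [-2.244, 2.195, -0.002]
ft_force: [0.0, -0.8, 7.1]
width: 20.5
```

Call:
move_arm:
  motion:
    - [0, 0, 0, 0, 0, 0, 5]
    - [0, 0, 0, 0, 0, 0, 5]
    - [0, 0, 0, 0, 0, 0, 5]
    - [0, 0, 0, 0, 0, 0, 5]

```text
t: 31.92
ee_pos: [433.1, 185.5, 91.0]
orientation: [-2.244, 2.195, -0.002]
ft_force: [0.6, 0.0, 6.9]
width: 20.5
```

Call:
move_arm:
  motion:
    - [1, 0, 3, 0, 0, 0, 5]
    - [3, 0, 6, 0, 0, 0, 5]
    - [6, 0, 10, 0, 0, 0, 5]
    - [10, 0, 14, 0, 0, 0, 5]
    - [10, 0, 14, 0, 0, 0, 5]

```text
t: 32.33
ee_pos: [441.7, 184.9, 104.2]
orientation: [2.244, -2.197, -0.001]
ft_force: [-1.8, -0.4, -1.3]
width: 20.3
```

```bash
python3 - <<'E'
from h import *
o=get_obs();print(o["t"],o["ee_pos"].round(1),o["orientation"].round(3),o["ft_force"].round(1),o["moment"].round(2),o["width"],o["qpos"].round(2))
E
```

```text
32.3333 [441.7 184.9 104.2] [ 2.244e+00 -2.197e+00 -1.000e-03] [-1.8 -0.4 -1.3] [ 0.08  0.47 -0.03] 20.29481230823424 [0.37 0.4  2.03 0.   0.72 1.92]
```

Call:
move_arm:
  motion:
    - [0, -11, 0, 0, 0, 0.075, 5]
    - [1, -23, 0, 0, 0, 0.15, 5]
    - [2, -34, 0, 0, 0, 0.225, 5]
    - [4, -45, 0, 0, 0, 0.3, 5]
    - [7, -56, 0, 0, 0, 0.375, 5]

```text
t: 32.75
ee_pos: [450.2, 129.0, 103.8]
orientation: [-2.617, 1.734, -0.003]
ft_force: [7.1, 3.6, -9.6]
width: 20.6
```

Call:
move_arm:
  motion:
    - [4, -11, 0, 0, 0, 0.075, 5]
    - [9, -21, 0, 0, 0, 0.15, 5]
    - [14, -31, 0, 0, 0, 0.225, 5]
    - [20, -41, 0, 0, 0, 0.3, 5]
    - [27, -50, 0, 0, 0, 0.375, 5]

```text
t: 33.17
ee_pos: [479.5, 79.9, 103.9]
orientation: [-2.891, 1.216, -0.008]
ft_force: [11.9, 11.6, -16.6]
width: 20.7
```

Call:
move_arm:
  motion:
    - [8, -8, 0, 0, 0, 0.075, 5]
    - [16, -16, 0, 0, 0, 0.15, 5]
    - [24, -23, 0, 0, 0, 0.225, 5]
    - [33, -30, 0, 0, 0, 0.3, 5]
    - [43, -36, 0, 0, 0, 0.375, 5]

```text
t: 33.58
ee_pos: [521.5, 44.9, 103.2]
orientation: [-3.068, 0.657, -0.005]
ft_force: [8.9, 15.4, -17.5]
width: 20.5
```

Call:
move_arm:
  motion:
    - [10, -5, 0, 0, 0, 0.075, 5]
    - [20, -9, 0, 0, 0, 0.15, 5]
    - [31, -13, 0, 0, 0, 0.225, 5]
    - [42, -16, 0, 0, 0, 0.3, 5]
    - [51, -18, 0, 0, 0, 0.375, 5]

```text
t: 34.0
ee_pos: [570.1, 27.5, 102.2]
orientation: [-3.137, 0.074, 0.002]
ft_force: [3.4, 17.6, -16.5]
width: 20.5
```

Call:
move_arm:
  motion:
    - [0, 0, 0, 0, 0, 0, 5]
    - [0, 0, 0, 0, 0, 0, 5]

```text
t: 34.17
ee_pos: [568.9, 27.2, 102.0]
orientation: [-3.138, 0.077, 0.005]
ft_force: [0.3, 13.4, -11.2]
width: 20.3
```

Call:
move_arm:
  motion:
    - [3, 0, 0, 0, 0, 0, 5]
    - [3, -4, -4, 0, 0, 0, 5]
    - [3, -7, -8, 0, 0, 0, 5]
    - [3, -9, -11, 0, 0, 0, 5]
    - [3, -10, -13, 0, 0, 0, 5]

```text
t: 34.58
ee_pos: [574.1, 16.9, 91.8]
orientation: [-3.138, 0.078, -0.003]
ft_force: [-4.6, 14.3, 25.0]
width: 20.5
```

Call:
move_arm:
  motion:
    - [0, 0, 0, 0, 0, 0, 5]
    - [0, 0, 0, 0, 0, 0, 5]
    - [0, 0, 0, 0, 0, 0, 44]
    - [0, 0, 0, 0, 0, 0, 44]
    - [0, 0, 0, 0, 0, 0, 44]

```text
t: 35.0
ee_pos: [572.8, 14.9, 90.6]
orientation: [3.14, -0.077, -0.001]
ft_force: [-0.1, 0.4, -0.6]
width: 36.6
```

Call:
move_arm:
  motion:
    - [0, 0, 0, 0, 0, 0, 44]
    - [0, 0, 0, 0, 0, 0, 44]
    - [0, 0, 40, 0, 0, 0, 44]
    - [0, 0, 80, 0, 0, 0, 44]
    - [-40, 0, 100, 0, 0, 0, 44]

```text
t: 35.42
ee_pos: [543.1, 14.8, 193.9]
orientation: [-3.14, 0.078, -0.017]
ft_force: [0.4, -0.2, 1.5]
width: 44.2
```

Call:
move_arm:
  motion:
    - [-40, 30, 20, 0, 0, 0, 10]
    - [-75, 60, 20, 0, 0, 0, 5]
    - [-100, 90, 20, 0, 0, 0, 5]
    - [-120, 120, 20, 0, 0, 0, 5]
    - [-120, 120, 20, 0, 0, 0, 5]

```text
t: 35.83
ee_pos: [411.8, 137.4, 209.3]
orientation: [-3.14, 0.074, 0.003]
ft_force: [-0.9, -1.5, 0.6]
width: 14.2
```

```bash
python3 - <<'E'
from h import *
o=get_obs();print(o["t"],o["ee_pos"].round(1),o["orientation"].round(3),o["ft_force"].round(1),o["width"],o["qpos"].round(2))
ims={n:get_image(n) for n in("scene","top")}
for n,im in ims.items():
 for k,z in(("bar_knob",107),("tray_knob",58),("catch",86),("gate_hinge",75),("key_round_top",76),("key_square_top",76),("key_bar_top",76),("key_small_top",76)):
  for m in mark_of(im,k)[:1]:print(n,k,m["p"],np.round(m["location"],1),ray(im,m["location"],z).round(1))
a=cv2.resize(ims["scene"]["color"][200:320,200:400],None,fx=3,fy=3);b=cv2.resize(ims["top"]["color"][150:260,240:440],None,fx=3,fy=3)
cv2.imwrite("pics/v15.png",cv2.resize(np.vstack([a,b])[:,:,::-1],None,fx=.86,fy=.86))
# dark-blob key centres in top image
im=ims["top"];g=im["color"].max(2)[150:215,384:430];c=cv2.resize(g,None,fx=4,fy=4,interpolation=cv2.INTER_CUBIC)
n,l,st,ce=cv2.connectedComponentsWithStats((c<55).astype(np.uint8))
for i in range(1,n):
  if st[i,4]>300:
    u=(ce[i]+.5)/4-.5+[384,150];print(st[i],u.round(1),ray(im,u[::-1],76).round(1))
E
```

```text
35.8333 [411.8 137.4 209.3] [-3.14e+00  7.40e-02  3.00e-03] [-0.9 -1.5  0.6] 14.1748347002025 [0.29 0.16 2.04 0.   0.94 0.34]
scene bar_knob 0.79 [245.9 304.5] [581.1  21.2 107. ]
scene tray_knob 0.5 [280.6 317.3] [624.2  59.5  58. ]
scene catch 0.57 [230.6 260.4] [554.4 -87.4  86. ]
scene gate_hinge 0.6 [280.2 318.1] [632.4  64.2  75. ]
scene key_round_top 0.52 [256.2 249.1] [616.2 -89.8  76. ]
scene key_square_top 0.43 [251.6 230.2] [ 616.  -132.3   76. ]
scene key_bar_top 0.48 [273.7 239.8] [660.7 -91.8  76. ]
scene key_small_top 0.38 [271.1 218.3] [ 666.6 -136.2   76. ]
top bar_knob 0.74 [208.9 340.7] [575.8  22.7 107. ]
top tray_knob 0.9 [193.2 319.8] [621.4  65.8  58. ]
top gate_hinge 0.68 [203.6 266.6] [592.8 177.6  75. ]
top key_round_top 0.58 [194.7 397. ] [615.3 -97.4  76. ]
top key_square_top 0.66 [197.4 398.5] [ 609.4 -100.5   76. ]
top key_bar_top 0.45 [175.7 394.5] [656.9 -92.7  76. ]
top key_small_top 0.44 [177.6 415. ] [ 653.2 -136.2   76. ]
[  45   46   88   18 1173] [405.6 163.3] [ 684.7 -116.9   76. ]
[  20   93   58   22 1007] [396.1 175.5] [657.5 -96.1  76. ]
[118  95  24  24 394] [416.  176.2] [ 656.3 -138.5   76. ]
[ 109  162   44   41 1090] [415.8 195.1] [ 614.8 -137.2   76. ]
```

View pics/v15.png

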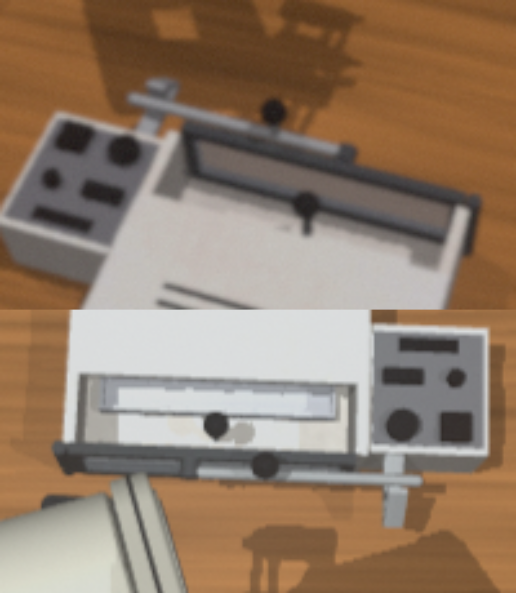

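The gate is shut and the bar lies behind the catch, with the knob back at (341,209) px as at the start. Keys: round about (616,-94), square (615,-137), long (658,-96). I compare against the start picture and move above the round key with closed fingers.

Call:
move_arm:
  motion:
    - [102, -116, 0, 0, 0, 0, 0]
    - [102, -116, 0, 0, 0, 0, 0]
    - [102, -116, 0, 0, 0, 0, 0]
    - [102, -116, 0, 0, 0, 0, 0]
    - [102, -116, 0, 0, 0, 0, 0]

```text
t: 37.15
ee_pos: [521.5, 15.7, 209.7]
orientation: [3.14, -0.082, 0.005]
ft_force: [0.6, 0.6, 0.2]
width: 0.3
```

Call:
move_arm:
  motion:
    - [102, -116, 0, 0, 0, 0, 0]
    - [102, -116, 0, 0, 0, 0, 0]
    - [102, -116, 0, 0, 0, 0, 0]
    - [102, -116, -40, 0, 0, 0, 0]
    - [102, -116, -80, 0, 0, 0, 0]

```text
t: 37.57
ee_pos: [625.1, -100.0, 136.9]
orientation: [3.138, -0.08, 0.017]
ft_force: [0.6, -0.3, -0.2]
width: 0.5
```

Call:
move_arm:
  motion:
    - [0, 0, -15, 0, 0, 0, 0]
    - [0, 0, -30, 0, 0, 0, 0]
    - [0, 0, -30, 0, 0, 0, 0]
    - [0, 0, -30, 0, 0, 0, 0]

```text
t: 37.9
ee_pos: [618.6, -96.0, 103.6]
orientation: [-3.14, 0.076, 0.003]
ft_force: [-0.2, 1.2, 0.2]
width: 0.8
```

```bash
python3 - <<'E'
from h import *
o=get_obs();print(o["t"],o["ee_pos"].round(1),o["orientation"].round(3),o["ft_force"].round(1),o["width"],o["qpos"].round(2))
im=get_image("scene");a=cv2.imread("pics/scene0.png")[:,:,::-1]
# gate/bar shift vs start, phase correlation on left part of gate+catch+knob
for r in((225,300,285,390),(222,245,250,300)):
  f=lambda x:cv2.cvtColor(np.ascontiguousarray(x[r[0]:r[1],r[2]:r[3]]),cv2.COLOR_RGB2GRAY).astype(np.float32)
  print(cv2.phaseCorrelate(f(a),f(im["color"])))
print(proj(im,o["ee_pos"]),proj(im,[616,-94,76]))
save(im,"v16.png",(180,320,180,360),4)
E
```

```text
37.9 [618.6 -96.  103.6] [-3.14e+00  7.60e-02  3.00e-03] [-0.2  1.2  0.2] 0.8263854082852419 [-0.17  0.57  1.7   0.    0.87 -0.12]
((-0.023360412333332192, 0.48827359663476955), 0.9972900447139034)
((0.44488558590907346, 0.3367710193052478), 0.5498014529546101)
[243.63781415 248.84449553] [247.25083353 255.67088537]
```

View pics/v16.png

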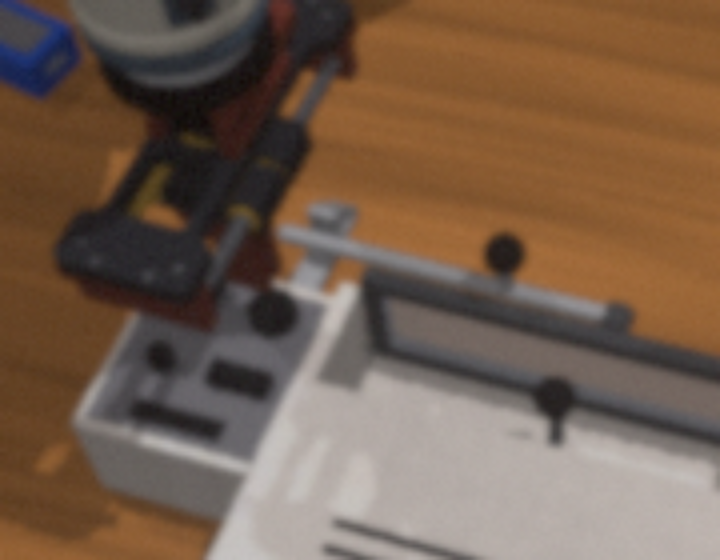

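The tip is over the round key, at (247,258) px. The gate, bar and knob match the start picture to half a pixel. I press.

Call:
move_arm:
  motion:
    - [-1, 1, -15, 0, 0, 0, 0]
    - [-1, 1, -22, 0, 0, 0, 0]
    - [-1, 1, -28, 0, 0, 0, 0]
    - [-1, 1, -32, 0, 0, 0, 0]
    - [-1, 1, -34, 0, 0, 0, 0]

```text
t: 38.37
ee_pos: [618.7, -95.4, 70.6]
orientation: [-3.14, 0.077, -0.001]
ft_force: [-1.0, 1.7, 3.5]
width: 0.5
```

Call:
move_arm:
  motion:
    - [0, 0, 0, 0, 0, 0, 0]
    - [0, 0, 0, 0, 0, 0, 0]
    - [0, 0, 0, 0, 0, 0, 0]

```text
t: 38.62
ee_pos: [618.7, -95.4, 70.9]
orientation: [-3.14, 0.077, -0.001]
ft_force: [0.0, 2.7, 3.7]
width: 0.8
```

Force is 3.7 N at about 5 mm of travel. I push 2 mm further to the stop, then rise and go to the square key.

Call:
move_arm:
  motion:
    - [0, 0, -2, 0, 0, 0, 0]
    - [0, 0, -2, 0, 0, 0, 0]
    - [0, 0, -2, 0, 0, 0, 0]

```text
t: 38.87
ee_pos: [618.8, -95.5, 70.0]
orientation: [-3.141, 0.077, -0.002]
ft_force: [-4.5, 3.9, 15.5]
width: 0.6
```

Call:
move_arm:
  motion:
    - [0, 0, 20, 0, 0, 0, 0]
    - [0, 0, 36, 0, 0, 0, 0]
    - [-2, -20, 36, 0, 0, 0, 0]
    - [-3, -43, 36, 0, 0, 0, 0]
    - [-3, -43, 36, 0, 0, 0, 0]

```text
t: 39.28
ee_pos: [615.5, -141.7, 104.8]
orientation: [3.139, -0.079, 0.002]
ft_force: [0.4, 0.2, -0.3]
width: 0.5
```

Call:
move_arm:
  motion:
    - [0, 0, 0, 0, 0, 0, 0]
    - [0, 0, -15, 0, 0, 0, 0]
    - [0, 0, -22, 0, 0, 0, 0]
    - [0, 0, -30, 0, 0, 0, 0]
    - [0, 0, -34, 0, 0, 0, 0]

```text
t: 39.7
ee_pos: [614.9, -137.9, 69.5]
orientation: [-3.14, 0.076, 0.002]
ft_force: [-8.7, 2.0, 32.7]
width: 0.4
```

Call:
move_arm:
  motion:
    - [0, 0, -2, 0, 0, 0, 0]
    - [0, 0, -2, 0, 0, 0, 0]
    - [0, 0, -2, 0, 0, 0, 0]

```text
t: 39.95
ee_pos: [614.9, -137.9, 69.9]
orientation: [-3.14, 0.076, 0.002]
ft_force: [-7.4, 2.6, 18.8]
width: 0.2
```

Call:
move_arm:
  motion:
    - [0, 0, 20, 0, 0, 0, 0]
    - [0, 0, 38, 0, 0, 0, 0]
    - [20, 20, 38, 0, 0, 0, 0]
    - [43, 42, 38, 0, 0, 0, 0]
    - [43, 42, 38, 0, 0, 0, 0]

```text
t: 40.37
ee_pos: [662.2, -93.3, 107.2]
orientation: [-3.14, 0.073, -0.007]
ft_force: [-0.2, 0.3, 0.7]
width: 0.4
```

Call:
move_arm:
  motion:
    - [0, 0, 0, 0, 0, 0, 0]
    - [0, 0, 0, 0, 0, 0, 0]

```text
t: 40.53
ee_pos: [657.6, -96.2, 105.6]
orientation: [3.141, -0.075, -0.002]
ft_force: [-1.0, -0.3, -0.2]
width: 0.7
```

Call:
move_arm:
  motion:
    - [0, 0, -15, 0, 0, 0, 0]
    - [0, 0, -22, 0, 0, 0, 0]
    - [0, 0, -30, 0, 0, 0, 0]
    - [0, 0, -35, 0, 0, 0, 0]
    - [0, 0, -36, 0, 0, 0, 0]

```text
t: 40.95
ee_pos: [657.3, -97.1, 70.2]
orientation: [3.141, -0.078, -0.004]
ft_force: [-5.0, -0.8, 10.4]
width: 0.2
```

Call:
move_arm:
  motion:
    - [0, 0, 0, 0, 0, 0, 0]
    - [0, 0, 0, 0, 0, 0, 0]
    - [0, 0, 0, 0, 0, 0, 0]

```text
t: 41.2
ee_pos: [657.7, -97.0, 70.4]
orientation: [3.141, -0.077, -0.002]
ft_force: [-3.0, -0.4, 3.7]
width: 0.1
```

All three keys reached the bottom. I retreat and do a last numeric check.

Call:
move_arm:
  motion:
    - [0, 0, 30, 0, 0, 0, 0]
    - [0, 0, 70, 0, 0, 0, 0]
    - [0, 0, 110, 0, 0, 0, 0]
    - [-30, -30, 120, 0, 0, 0, 0]
    - [-60, -60, 120, 0, 0, 0, 0]

```text
t: 41.62
ee_pos: [603.4, -154.9, 194.5]
orientation: [3.139, -0.072, 0.014]
ft_force: [-0.0, -1.6, 0.4]
width: 0.5
```

Call:
move_arm:
  motion:
    - [-40, -20, 0, 0, 0, 0, 0]
    - [-80, -40, 0, 0, 0, 0, 0]
    - [-120, -60, 0, 0, 0, 0, 0]
    - [-150, -80, 0, 0, 0, 0, 0]
    - [-150, -80, 0, 0, 0, 0, 0]

```text
t: 42.03
ee_pos: [444.9, -236.4, 189.8]
orientation: [-3.14, 0.082, 0.005]
ft_force: [0.4, 0.3, -0.1]
width: -0.1
```

Call:
move_arm:
  motion:
    - [0, 0, 0, 0, 0, 0, 0]
    - [0, 0, 0, 0, 0, 0, 0]
    - [0, 0, 0, 0, 0, 0, 0]
    - [0, 0, 0, 0, 0, 0, 0]
    - [0, 0, 0, 0, 0, 0, 0]

```text
t: 42.45
ee_pos: [451.3, -234.1, 190.1]
orientation: [-3.141, 0.075, -0.0]
ft_force: [-0.1, -0.1, 1.0]
width: 0.5
```

```bash
python3 - <<'E'
from h import *
o=get_obs();print(o["t"],o["ee_pos"].round(1),o["ft_force"].round(1))
for n,R in(("scene",((225,300,285,390),(222,248,245,300),(240,290,205,260))),("top",((190,222,260,350),(200,235,370,405),(160,205,384,430)))):
  im=get_image(n);a=cv2.imread(f"pics/{n}0.png")[:,:,::-1]
  for r in R:
    f=lambda x:cv2.cvtColor(np.ascontiguousarray(x[r[0]:r[1],r[2]:r[3]]),cv2.COLOR_RGB2GRAY).astype(np.float32)
    s,p=cv2.phaseCorrelate(f(a),f(im["color"]));print(n,r,np.round(s,2),round(p,2),np.abs(f(a)-f(im["color"])).mean().round(1))
  for k in("mug","stapler","mouse"):
    m=mark_of(im,k);print(k,m and ray(im,m[0]["location"],0).round())
E
```

```text
42.45 [ 451.3 -234.1  190.1] [-0.1 -0.1  1. ]
scene (225, 300, 285, 390) [0.03 0.54] 1.0 4.1
scene (222, 248, 245, 300) [0.01 0.3 ] 0.88 4.5
scene (240, 290, 205, 260) [ 0.02 -0.01] 1.01 3.5
mug []
stapler [672. 414.   0.]
mouse [347. 463.   0.]
top (190, 222, 260, 350) [-0.   -0.04] 0.99 4.2
top (200, 235, 370, 405) [0.01 0.03] 0.96 5.2
top (160, 205, 384, 430) [0.04 0.49] 1.01 2.7
mug [ 705. -363.    0.]
stapler [675. 400.   0.]
mouse [362. 459.   0.]
```

Everything matches the start picture, and the bystanders have not moved. I hand in the job.

```bash
python3 -c "from workcell import close_job; print(close_job())"
```

```text
the job is handed in; nothing more can be done
None
```

The job is handed in at about 42 s on the robot's clock. Two power packs were on the desk, and both are now in the charging locker. The blue look-alike was left alone. The interface gives no verdict, so this rests on my own checks.

**Sequence:** I lifted the bar, swung the gate to about 1.5 rad and pulled the tray out (149 mm measured). I laid the packs flat side by side, then pushed the tray home until it hit its stop. I shut the gate with the bar raised and lowered the bar behind its catch. Then I pressed the round, square and long keys one at a time.

**Last checks:**
- **Gate, bar and console:** their positions match the start pictures to about half a pixel in both cameras, so I take the gate as shut and the bar as dropped. I have no direct reading of the joint angles.
- **Keys:** the round and square keys reached their stop, with the force rising to 15–33 N. The long key ended about 5.6 mm down at 3.7 N, with 10 N on the way. The fingers stayed clear of the stop key.
- **Mug, stapler and mouse:** they were found at their start positions. The last scene view did not pick out the mug, but the top view did.

**Unexpected:** after I set the first pack down, it was seen about 33 mm deeper in the tray than where I released it. It was either knocked or shifted on release. It was still well inside the tray, so I left it. I did not see the packs again after the tray went under the roof.

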